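Change the sanding heads and top up the lane

ROBOT

A 6-joint arm with a two-finger parallel gripper is mounted at the origin on the work surface. World frame = base frame: x ahead of the robot, y to its left, z up, the work surface at z = 0. Lengths are in m, angles in rad, forces in N, time in s.
With the tool pointing down it reaches from about 0.375 to 0.975 m from the base axis. Payload 3.8 kg.
Tool frame: the origin (TCP) lies midway between the tips of the shut fingers; the grasp point (between the pads) lies 19 mm behind it; z points along the fingers, y is the direction in which the jaws open and shut (so a half turn about z gives the same grasp; the last joint's range is limited). The gripper opens to 85 mm and grips with 20 to 120 N. Pads are 22 mm wide; open, the fingers measure 114 mm over their backs; the gripper's body (76 mm by 85 mm) begins 54 mm behind the grasp point. The pads swing forward as they close: fully open they stand 13 mm farther back than shut.
Start: joints at [1.086, 0.264, 1.604, -0, 1.274, -0.037], TCP at [0.292, 0.608, 0.211] pointing down, gripper open.
Joint ranges: [-2.63, 2.63], [-0.94, 2.18], [0.31, 2.57], [-1.31, 4.45], [0, 2.66], [-2.55, 2.55]. Speed limits (rad/s): [2.57, 2.57, 3.14, 3.14, 3.14, 3.14].

INTERFACE

Orientations are given as a rotation vector (axis times angle).
In Python, from workcell import bot gives the robot as it stands.
- The arm moves only by the tool arm_command, never from a script. Its argument "targets" is text: rows parted by semicolons, each of 7 numbers parted by spaces: the shift along the tool's x, y, z in mm, then the turn, a rotation vector about the tool's x, y, z in degrees, then the opening, from 0 (shut) to 1 (fully open). A call has 1 to 10 rows; each row is the pose to reach, as a shift and turn from the pose commanded when the call began, along the tool's axes at that moment; what a row does not reach only later rows make up. A row lasts 1/12 s, in which the tool goes at most 41.7 mm and 7.16 degrees, less where a joint would pass 70% of its speed; a pose out of reach is approached as far as the arm can. A call with a gripper value outside its range is refused whole. The fingers move at their own pace and stop on an object; "newtons" is the grip in N (left out, the last holds). Time passes only in rows, so rows that repeat a pose let the fingers close. It gives the time, the measured TCP pose, the force and the opening at its end, in the units of the state.
- bot.read_state(): the state, without advancing time (a new reading comes with each control period).
- bot.read_camera(name): name is "scene" or "side" or "wrist"; returns (picture, depth): 420x560x3 uint8, blue, green, red; 420x560 float32, m along the optical axis (not along the pixel's ray), 0 where there is no reading.
- bot.camera_params(name): a dict with "fov_y" (degrees; the focal length in pixels is half the picture's height over the tangent of half this angle, whatever the lens; pixels are square), "cx", "cy" (the principal point, pixels), "k1" (the pictures are not rectified: a ray, as slopes to the right and down, at radius r is drawn at 1 + k1 r^2 times it, then the intrinsics apply), "xyz" and "rotation" of the camera in the world; the wrist camera has in their place "T_tool_cam" (4x4, takes a point from camera to tool coordinates, whose origin is the TCP and whose axes are the flange's). Camera axes: x right, y up, looking along -z (the intrinsics and any distortion apply to the point x, -y, -z); pixel columns grow to the right and rows downward; lengths in m; the calibration is good to about 2 mm. A picture is of the moment at which its call begins: read the wrist's pose just before it. camera_params takes no time and is no camera call.
- bot.finish_job(): hands the job in, once; it reports no verdict.
The state is a dict: "time": time; "q": joint angles; "joint_vel": joint speeds; "joint_torque": joint torques, N m; "tool_pos": TCP position; "tcp_rot": TCP orientation; "wrist_force": force on the tool from outside, world axes, zero at the start; "torque": the same for the moment, N m; "width": opening from 0.0 (shut) to 1.0 (fully open).
Only numpy, scipy, OpenCV 4.12 (cv2) and the standard library are available. Lean on these libraries where they do the work, as an engineer would, in place of code of your own. Each camera call takes 0.05 s, during which the arm holds its last target.

TASK

Change both heads of the twin-spindle sander: lift the two worn heads out of their collars and stand them upright in the wooden tray; then fit the two oldest heads from the storage lane, the front one first and then the next, each turned until its keys drop into the keyways and it sits fully home. Last, set every new head that stands on the bench upright into the lane, behind the head left there, so that they queue down to the front stop; leave the other things on the bench where they are.

Things in the scene. Friction and masses are not known exactly. Their poses are not given: they have to be found in the camera images.
- lane1_mid (a point): Sanding head, front (lowest, oldest) of three in the lane at the start. 96 mm tall: steel stub below, brown abrasive drum (diameter 62, from 24 to 58 mm above the foot), on top a round dark steel knob (diameter 32, from 58 to 96) to grip. About 0.32 kg. Point on its axis, half-way up (48 mm above the foot); z foot to knob; x along the keys (half a turn makes no difference).
- lane2_mid (a point): Same kind of head, point and axes as lane1_mid; second in the lane at the start. Stub of all heads: diameter 44, 24 mm long, lowest 4 mm tapered to 40, lowest 10 mm plain; above that, to 24 mm, two keys 10 mm wide stand out on opposite sides (58 mm over both). Two thin black ribs on top of the drum lie straight above the keys.
- lane3_mid (a point): Same kind of head, point and axes as lane1_mid; third and last in the lane at the start.
- new1_mid (a point): Same kind of head, point and axes as lane1_mid; a new head standing free on the bench between robot and lane. One to three new heads are there, the rest are absent.
- new2_mid (a point): Same kind of head, point and axes as lane1_mid; a new head standing free on the bench between robot and lane. One to three new heads are there, the rest are absent.
- new3_mid (a point): Same kind of head, point and axes as lane1_mid; a new head standing free on the bench between robot and lane. One to three new heads are there, the rest are absent.
- worn1_mid (a point): A worn head, at the start fully home in the near collar: the same kind of head, point and axes as lane1_mid, but its drum is worn down to a diameter of 54 mm. Lifting it 24 mm clears the collar.
- worn2_mid (a point): The other worn head, drum 54 mm in diameter, at the start fully home in the far collar.
- spindle_near_top (a point): Centre of the top rim of the spindle collar nearer the robot. Both steel collars stand on the sander's deck, rim 83 mm above the bench, 28 mm high, 74 across; upright bore of 46.5 mm, open at the top, with two keyways 13.5 mm wide on opposite sides, cut to full depth. z up, x along the keyways (half a turn makes no difference). Locked: it does not turn.
- spindle_far_top (a point): The same for the farther collar, 130 mm from the first (motor housing to the left of the deck: 115 mm high). A head with its keys off the keyways goes 10 mm in and rides with its keys on the rim; when turned until they meet it drops 14 mm more and its drum rests on the rim, mid point then 24 mm above this point.
- lane: Sloped storage lane, 290 mm long, fixed: slippery white floor rising 10 degrees along its x from the front stop (x = 0, 57 mm high; floor there 30 mm above the bench); side walls 72 mm apart, tops flared out, up to 47 mm above the floor. Heads (slippery too, but for the knob) stand square to it in single file and slide down by themselves to the stop or the head in front. Origin on the bench under the stop; x uphill, y across, z up.
- lane_front (a point): Point on the lane floor under the foot of a head standing against the front stop, 31 mm up the slope from the stop; axes as the lane.
- lane_rear (a point): Point on the lane floor 245 mm up the slope from the stop, with room to set down a new head upright while at most three heads are in the lane; let go, it slides down. Axes as the lane.
- tray: Open wooden tray fixed to the bench, to the right of the lane: 200 mm along its x, 130 mm along its y, 45 mm high, walls 6 mm, floor 6 mm thick. Origin at the centre of its underside, z up. Both worn heads fit side by side along x.
- tin: a closed tin 84 mm in diameter and 110 mm tall, on the bench; not part of the job. Origin at its underside or centre.
- glue: a closed bottle 56 mm in diameter and 150 mm tall, on the bench; not part of the job. Origin at its underside or centre.
- offcut: a wooden offcut 120 x 55 x 30 mm, on the bench; not part of the job. Origin at its underside or centre.

How it is judged:
By the outcome, as a careful person would: the job done as asked, in the order asked, and still so for the second after the job is handed in, with the robot touching nothing.
Of new1, new2, new3 only 1 to 3 are there at a start; the rules pass over those that are not, and their reading is None.
At some moment in a run one of new1, new2, new3 may be knocked a few centimetres aside while the robot is not near it.
It also fails if it takes over 210 s, if anything falls off the work surface, if the arm or the gripper's body presses on something with over 40 N, if the wrist force passes 120 N, or if a joint passes its speed limit or range.

## Working session

There is one attempt and no reset: what is moved stays moved. The work goes in short steps, Python scripts to look and compute and a tool call to move; the robot and the scene stay as the last step left them, time stands still between calls to the robot, and variables do not carry over. Pictures are saved under pics/ and viewed, and the job is handed in when it is done.

Besides the shell and the picture viewer there is one more tool, called as name(argument=value, ...) on one line, values as JSON. arm_command: Moves the arm, as the interface text tells. Its arguments: {"type":"object","properties":{"targets":{"type":"string"},"newtons":{"type":"number"}},"required":["targets"]}

```bash
ls; mkdir -p pics
python3 - <<'E'
from workcell import bot
import cv2
s=bot.read_state();print(s)
for n in("scene","side","wrist"):
    print(n,bot.camera_params(n))
    im,d=bot.read_camera(n);cv2.imwrite(f"pics/{n}0.png",im)
    import numpy as np; np.save(f"pics/{n}0.npy",d)
E
```

```text
pics
{'time': 0.0, 'q': array([ 1.08612956e+00,  2.64750754e-01,  1.60539567e+00, -1.52024800e-05,
        1.27370451e+00, -3.68669126e-02]), 'joint_vel': array([ 2.16703492e-05,  1.04453569e-03, -9.41718133e-04, -5.02721426e-04,
       -1.08090524e-03,  1.43516595e-03]), 'joint_torque': array([ 6.80995254e-04, -5.15093601e+01, -3.67322803e+01,  1.30992257e-04,
        1.27895147e-02,  1.31144537e-05]), 'tool_pos': array([0.29188199, 0.60775369, 0.209652  ]), 'tcp_rot': array([-0.69740661, -3.06262092,  0.00343265]), 'wrist_force': array([0.53780766, 0.22947968, 0.10387027]), 'torque': array([-0.00399587,  0.02555422,  0.03654275]), 'width': 0.9980296857377038}
scene {'fov_y': 56.38932195825497, 'cx': 285.2933493898644, 'cy': 206.33096477688673, 'k1': -0.10577447077433239, 'xyz': array([1.21965142, 0.07822655, 0.68653398]), 'rotation': array([0.60618256, 0.72455279, 1.67481286])}
side {'fov_y': 57.25721549044652, 'cx': 284.6214168832563, 'cy': 211.06383741549536, 'k1': -0.03163238305921944, 'xyz': array([0.49384915, 0.60228478, 0.69847784]), 'rotation': array([ 0.09885574, -1.21778924, -2.76017755])}
wrist {'fov_y': 58.99367959882112, 'cx': 282.56403206635895, 'cy': 212.39639155191304, 'k1': 0.03231440543203274, 'T_tool_cam': array([[-5.68888473e-04,  9.52474966e-01,  3.04616341e-01,
         7.65485185e-02],
       [ 9.99999801e-01,  6.25421111e-04, -8.80110113e-05,
         1.14864473e-03],
       [-2.74341776e-04,  3.04616231e-01, -9.52475132e-01,
        -1.63080819e-01],
       [ 0.00000000e+00,  0.00000000e+00,  0.00000000e+00,
         1.00000000e+00]])}
```

View pics/scene0.png

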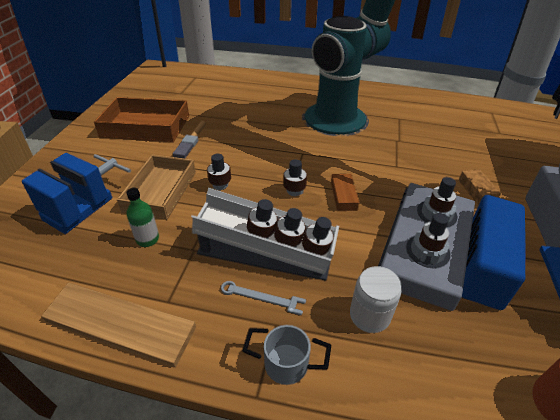

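View pics/side0.png

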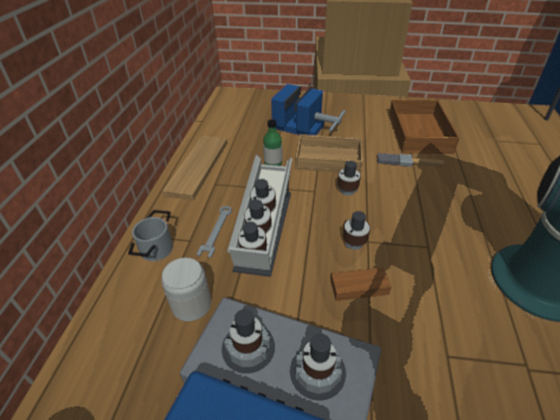

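View pics/wrist0.png

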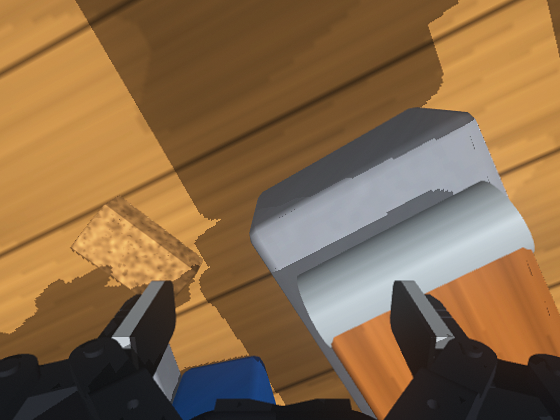

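```bash
cat > h.py <<'E'
import numpy as np, cv2, time
from scipy.spatial.transform import Rotation as R
from workcell import bot
def campose(n,s=None):
    p=bot.camera_params(n)
    if n=="wrist":
        s=s or bot.read_state()
        T=np.eye(4);T[:3,:3]=R.from_rotvec(s['tcp_rot']).as_matrix();T[:3,3]=s['tool_pos']
        return p,T@p['T_tool_cam']
    T=np.eye(4);T[:3,:3]=R.from_rotvec(p['rotation']).as_matrix();T[:3,3]=p['xyz']
    return p,T
def KD(p):
    f=210/np.tan(np.radians(p['fov_y']/2))
    return np.array([[f,0,p['cx']],[0,f,p['cy']],[0,0,1.]]),np.array([p['k1'],0,0,0,0.])
def rays(n,uv,s=None):
    p,T=campose(n,s);K,D=KD(p)
    q=cv2.undistortPoints(np.array(uv,float).reshape(-1,1,2),K,D).reshape(-1,2)
    return T,np.c_[q[:,0],-q[:,1],-np.ones(len(q))]
def at_z(n,uv,z,s=None):
    T,r=rays(n,uv,s);w=r@T[:3,:3].T;o=T[:3,3]
    return o+w*((np.asarray(z)-o[2])/w[:,2])[:,None]
def cloud(n,d,s=None):
    v,u=np.mgrid[:420,:560]
    T,r=rays(n,np.c_[u.ravel(),v.ravel()],s)
    P=(r*d.ravel()[:,None])@T[:3,:3].T+T[:3,3]
    P[d.ravel()<=0]=np.nan
    return P.reshape(420,560,3)
def proj(n,P,s=None):
    p,T=campose(n,s);K,D=KD(p)
    c=(np.atleast_2d(P)-T[:3,3])@T[:3,:3]; c=c*[1,-1,-1]
    return cv2.projectPoints(c,np.zeros(3),np.zeros(3),K,D)[0].reshape(-1,2)
def grab(n,tag):
    s=bot.read_state();im,d=bot.read_camera(n)
    cv2.imwrite(f"pics/{tag}.png",im);np.save(f"pics/{tag}.npy",d)
    return s,im,d,cloud(n,d,s)
E
python3 - <<'E'
from h import *
np.set_printoptions(precision=4,suppress=True)
C={n:cloud(n,np.load(f"pics/{n}0.npy")) for n in("scene","side")}
for n,px in {"scene":[(218,159),(294,167),(263,206),(293,214),(322,224),(446,184),(437,222),(376,283),(345,190),(60,250),(300,355),(150,195),(142,120)],
 "side":[(350,170),(358,219),(263,187),(257,209),(251,231),(245,318),(320,342),(185,270),(360,275),(330,155),(420,125)]}.items():
    for u,v in px: print(n,u,v,C[n][v,u])
E
```

```text
scene 218 159 [ 0.4518 -0.2553  0.0968]
scene 294 167 [ 0.4361 -0.0592  0.0933]
scene 263 206 [ 0.6569 -0.0809  0.1521]
scene 293 214 [ 0.6553 -0.0191  0.1417]
scene 322 224 [0.6587 0.0414 0.1301]
scene 446 184 [0.499  0.2939 0.1554]
scene 437 222 [0.6265 0.2652 0.1544]
scene 376 283 [0.7681 0.158  0.1118]
scene 345 190 [0.4225 0.0756 0.0325]
scene 60 250 [ 0.7562 -0.5567  0.0003]
scene 300 355 [0.8804 0.0435 0.0048]
scene 150 195 [ 0.5316 -0.4283  0.0079]
scene 142 120 [ 0.1704 -0.6436  0.0038]
side 350 170 [ 0.4422 -0.2488  0.0841]
side 358 219 [ 0.4225 -0.047   0.0954]
side 263 187 [ 0.6431 -0.0684  0.149 ]
side 257 209 [ 0.6456 -0.0059  0.1371]
side 251 231 [0.6475 0.0528 0.1275]
side 245 318 [0.6095 0.2752 0.1568]
side 320 342 [0.487  0.2995 0.154 ]
side 185 270 [0.7584 0.1585 0.1108]
side 360 275 [0.4104 0.0597 0.0287]
side 330 155 [ 0.4997 -0.4315  0.0047]
side 420 125 [ 0.1933 -0.658   0.0064]
```

Run:
```python
from h import *
np.set_printoptions(precision=4,suppress=True)
C={n:cloud(n,np.load(f"pics/{n}0.npy")) for n in("scene","side")}
H={"newA":(.44,-.25,.096),"newB":(.43,-.052,.096),"L3":(.65,-.075,.150),"L2":(.65,-.012,.139),"L1":(.65,.047,.129),"Wn":(.493,.297,.155),"Wf":(.618,.27,.155)}
for k,c in H.items():
  for n in C:
    P=C[n].reshape(-1,3);im=cv2.imread(f"pics/{n}0.png").reshape(-1,3)
    m=(np.abs(P[:,2]-c[2])<.005)&(np.hypot(P[:,0]-c[0],P[:,1]-c[1])<.035)&(im.max(1)<90)
    Q=P[m,:2].astype(np.float32)
    if len(Q)>5: (x,y),r=cv2.minEnclosingCircle(Q); print(k,n,m.sum(),P[m].mean(0),np.array([x,y]),r*1e3)
# collars rims at z .083
for n in C:
    P=C[n].reshape(-1,3)
    for c in [(.493,.297),(.618,.27)]:
        m=(np.abs(P[:,2]-.083)<.003)&(np.hypot(P[:,0]-c[0],P[:,1]-c[1])<.05)
        (x,y),r=cv2.minEnclosingCircle(P[m,:2].astype(np.float32));print("collar",n,m.sum(),x,y,r)
    m=(np.abs(P[:,2]-.045)<.004)&(np.hypot(P[:,0]-.51,P[:,1]+.43)<.16)&(P[:,0]<.66)
    print("tray",n,m.sum(),cv2.minAreaRect(P[m,:2].astype(np.float32)))
    m=(np.abs(P[:,2]-.150)<.004)
    m=(P[:,2]>.03)&(np.abs(P[:,0]-.65)<.08)&(P[:,1]>-.24)&(P[:,1]<.12)
    print("lane",n,m.sum(),cv2.minAreaRect(P[m,:2].astype(np.float32)))
for n in("scene","side"):
    im=cv2.imread(f"pics/{n}0.png")
    a,b,c,d=((180,140,360,290) if n=="scene" else (220,140,400,290))
    cv2.imwrite(f"pics/{n}0c.png",cv2.resize(im[b:d,a:c],None,fx=4,fy=4,interpolation=2))
    a,b,c,d=((380,160,520,300) if n=="scene" else (180,290,380,420))
    cv2.imwrite(f"pics/{n}0d.png",cv2.resize(im[b:d,a:c],None,fx=4,fy=4,interpolation=2))
```

```text
newA scene 83 [ 0.4455 -0.2613  0.0961] [ 0.4437 -0.2617] 16.345221549272537
newA side 77 [ 0.4424 -0.2601  0.0945] [ 0.442  -0.2618] 15.979757532477379
newB scene 89 [ 0.4247 -0.0576  0.0959] [ 0.4226 -0.0578] 16.844961792230606
newB side 113 [ 0.4213 -0.0579  0.0946] [ 0.4215 -0.0597] 16.152044758200645
L3 scene 159 [ 0.6527 -0.0782  0.1509] [ 0.6501 -0.0794] 16.82031713426113
L3 side 109 [ 0.6499 -0.0764  0.1498] [ 0.6509 -0.0765] 15.840185806155205
L2 scene 163 [ 0.6544 -0.0173  0.1402] [ 0.6525 -0.0173] 16.02773368358612
L2 side 129 [ 0.6512 -0.0155  0.1393] [ 0.6515 -0.0165] 15.51014557480812
L1 scene 160 [0.6551 0.0432 0.1297] [0.6528 0.0434] 17.214257270097733
L1 side 144 [0.6521 0.0445 0.1286] [0.6527 0.0438] 16.069617122411728
Wn scene 114 [0.4899 0.2997 0.1555] [0.4885 0.3004] 15.713091939687729
Wn side 323 [0.4863 0.3011 0.1544] [0.486 0.3  ] 16.347257420420647
Wf scene 163 [0.6159 0.272  0.1548] [0.6142 0.2733] 17.165539786219597
Wf side 276 [0.6124 0.2734 0.1548] [0.6126 0.2725] 16.08016900718212
collar scene 194 0.48801058530807495 0.2995604872703552 0.03850746899843216
collar scene 254 0.6149842143058777 0.27300095558166504 0.03847315534949303
tray scene 510 ((0.5248513221740723, -0.4070371985435486), (0.2124870866537094, 0.26454535126686096), 71.94812774658203)
lane scene 7021 ((0.6491581201553345, -0.08018119633197784), (0.3084605932235718, 0.10003747791051865), 88.33422088623047)
collar side 486 0.48574376106262207 0.30053165555000305 0.03935668617486954
collar side 452 0.613622784614563 0.2714970111846924 0.03962728753685951
tray side 326 ((0.5123068690299988, -0.4545974135398865), (0.2367677539587021, 0.2431512176990509), 81.84356689453125)
lane side 4267 ((0.6496825218200684, -0.07947687804698944), (0.30703192949295044, 0.09761598706245422), 88.46551513671875)
```

View pics/scene0c.png

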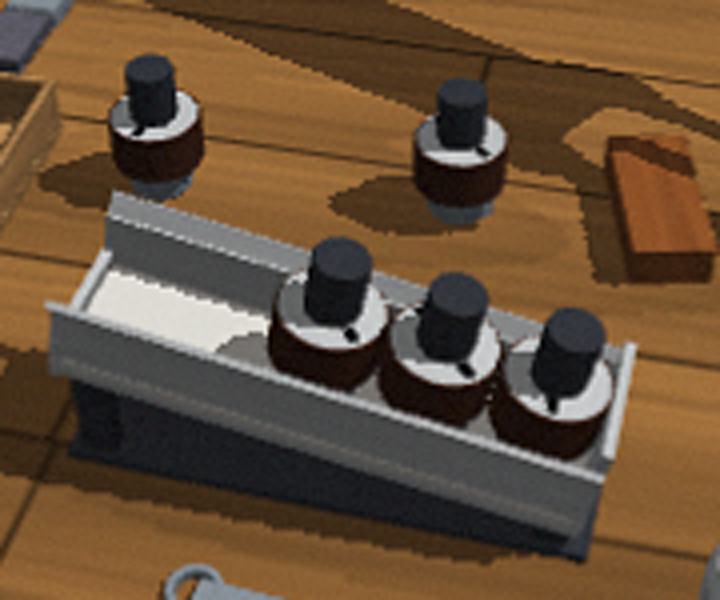

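View pics/scene0d.png

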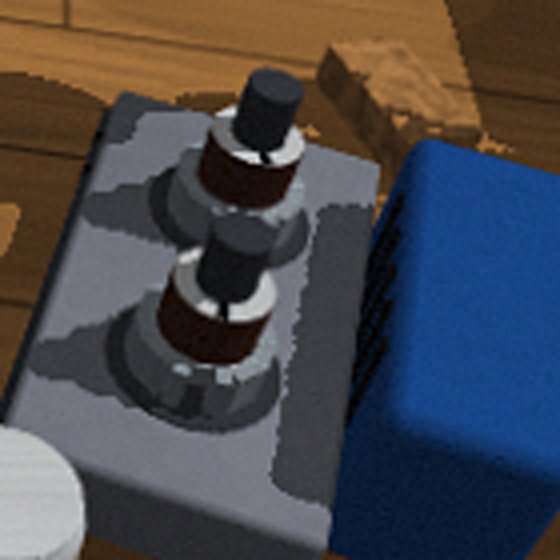

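View pics/side0d.png

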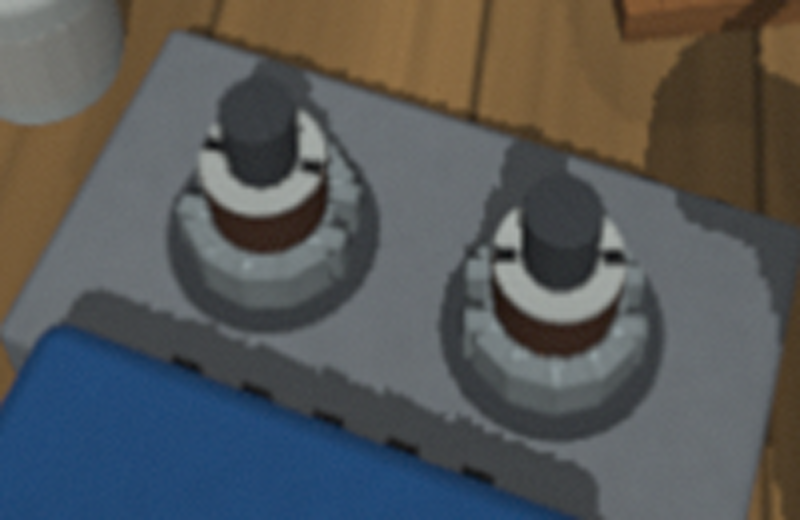

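View pics/side0c.png

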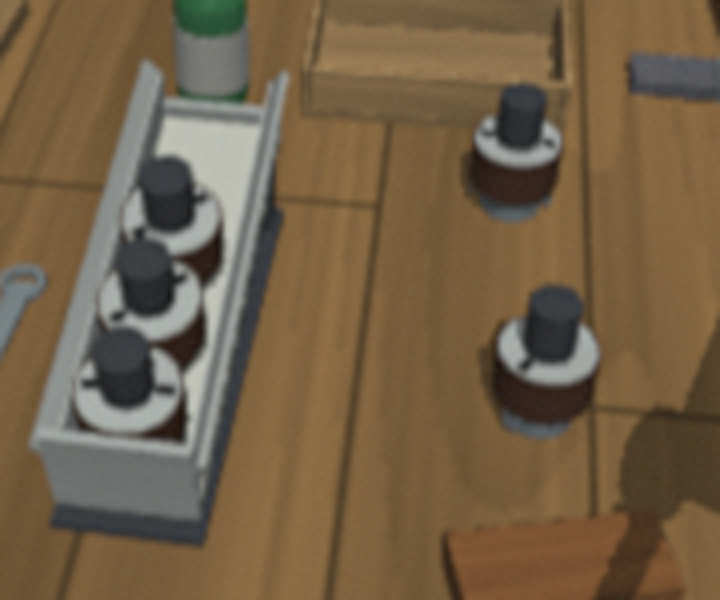

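```bash
cat >> h.py <<'E'
np.set_printoptions(precision=4,suppress=True)
def ang(v): return np.degrees(np.arctan2(v[1],v[0]))%180
def goal(x,y,z,jaw,tilt=0,tiltaxis=0,s=None):
    """tool pose: TCP xyz, jaw direction yaw deg(mod 180), tilt deg about world axis of yaw tiltaxis. prints row"""
    s=s or bot.read_state()
    Rc=R.from_rotvec(s['tcp_rot'])
    best=None
    for j in (jaw,jaw+180):
        a=np.radians(j);yv=np.array([np.cos(a),np.sin(a),0]);zv=np.array([0,0,-1.]);xv=np.cross(yv,zv)
        Rg=R.from_matrix(np.c_[xv,yv,zv])
        t=np.radians(tilt);k=np.radians(tiltaxis)
        Rg=R.from_rotvec(t*np.array([np.cos(k),np.sin(k),0]))*Rg
        d=(Rc.inv()*Rg).as_rotvec(degrees=True)
        sh=Rc.inv().apply(np.array([x,y,z])-s['tool_pos'])*1e3
        # q6 estimate by yaw change
        print("jaw",j,"row: %.1f %.1f %.1f  %.2f %.2f %.2f"%(*sh,*d),"rows>=%.1f / %.1f"%(np.linalg.norm(sh)/41.7,np.linalg.norm(d)/7.16),"q1,q6 now %.2f %.2f"%(s['q'][0],s['q'][5]),"yawturn %.0f"%d[2])
E
python3 - <<'E'
from h import *
def f(p,b,q): return [(b[0]+x/4,b[1]+y/4) for x,y in q]
S=(220,140);D=(180,290);
for k,b,q,z in [("Wn",D,[(503,254),(614,256)],.117),("Wf",D,[(214,143),(312,167)],.117),("A",S,[(489,134),(548,142)],.058),("L1",S,[(90,383),(165,388)],.091),("L2",S,[(118,316),(180,280)],.102),("L3",S,[(138,233),(200,197)],.113)]:
    P=at_z("side",f(0,b,q),[z,z]);print(k,P.mean(0),ang(P[1]-P[0]),np.linalg.norm(P[1]-P[0]))
P=at_z("side",f(0,S,[(528,363)]),[.058])[0];Q=at_z("scene",[(180+482/4,140+150/4)],[.058])[0];print("B",P,Q,ang(P-[.4215,-.058,.058]),ang(Q-[.4226,-.058,.058]))
s=bot.read_state();print(R.from_rotvec(s['tcp_rot']).as_matrix())
C=cloud("side",np.load("pics/side0.npy"))
goal(.487,.300,.25,100)
E
```

```text
Wn [0.4857 0.2995 0.117 ] 6.437101780756109 0.044300177013339014
Wf [0.6125 0.2713 0.117 ] 172.77091517236477 0.043740787880083364
A [ 0.4408 -0.2638  0.058 ] 174.29035924801047 0.040617029890578325
L1 [0.6521 0.0336 0.091 ] 2.2050838231499768 0.041577339681071454
L2 [ 0.6507 -0.0258  0.102 ] 49.36635408803784 0.0451169417292242
L3 [ 0.6498 -0.0872  0.113 ] 50.89627628467349 0.048469360403135826
B [ 0.432  -0.0453  0.058 ] [ 0.4299 -0.0421  0.058 ] 50.35250401168349 65.18092471647522
[[-0.9014  0.433  -0.0008]
 [ 0.433   0.9014 -0.0016]
 [ 0.0001 -0.0018 -1.    ]]
jaw 100 row: -309.1 -193.2 -39.7  -0.10 -0.04 -35.66 rows>=8.8 / 5.0 q1,q6 now 1.09 -0.04 yawturn -36
jaw 280 row: -309.1 -193.2 -39.7  -0.05 0.13 144.34 rows>=8.8 / 20.2 q1,q6 now 1.09 -0.04 yawturn 144
```

Run:
```python
from h import *
goal(.487,.300,.24,-12)
```

```text
jaw -12 row: -309.1 -193.2 -29.7  -0.09 0.07 76.34 rows>=8.8 / 10.7 q1,q6 now 1.09 -0.04 yawturn 76
jaw 168 row: -309.1 -193.2 -29.7  -0.07 -0.10 -103.66 rows>=8.8 / 14.5 q1,q6 now 1.09 -0.04 yawturn -104
```

arm_command(targets="-309 -193 -30 0 0 76 1;-309 -193 -30 0 0 76 1;-309 -193 -30 0 0 76 1;-309 -193 -30 0 0 76 1;-309 -193 -30 0 0 76 1;-309 -193 -30 0 0 76 1;-309 -193 -30 0 0 76 1;-309 -193 -30 0 0 76 1;-309 -193 -30 0 0 76 1;-309 -193 -30 0 0 76 1", newtons=60)

```text
time: 0.98
tool_pos: [0.4904, 0.2956, 0.2415]
tcp_rot: [2.367, 2.061, 0.0]
wrist_force: [-0.7, 0.1, -0.3]
width: 1.006
```

Run:
```python
from h import *
s,im,d,C=grab("wrist","w1")
print(s['time'],s['tool_pos'],s['width'])
```

```text
0.9833 [0.4904 0.2956 0.2415] 1.0056458308781278
```

View pics/w1.png

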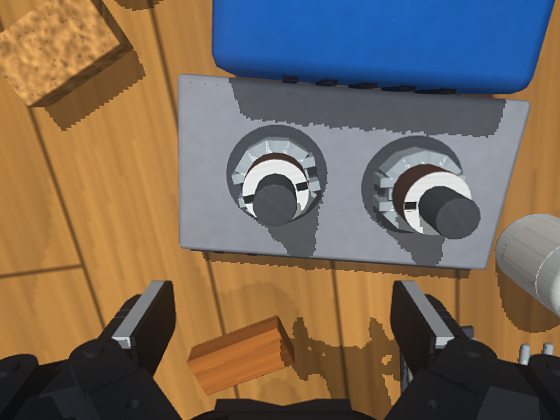

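```bash
cat >> h.py <<'E'
def knob(C,im,c,r=.03,dz=.004,dark=95):
    P=C.reshape(-1,3);g=im.reshape(-1,3)
    m=(np.abs(P[:,2]-c[2])<dz)&(np.hypot(P[:,0]-c[0],P[:,1]-c[1])<r)&(g.max(1)<dark)
    if m.sum()<10: return None
    (x,y),rr=cv2.minEnclosingCircle(P[m,:2].astype(np.float32))
    return m.sum(),P[m].mean(0),np.array([x,y]),rr*1e3
E
python3 - <<'E'
from h import *
s=bot.read_state()
im=cv2.imread("pics/w1.png");d=np.load("pics/w1.npy");C=cloud("wrist",d,s)
print(knob(C,im,(.487,.3,.155)),knob(C,im,(.6135,.2725,.155)))
P=C.reshape(-1,3)
for c in [(.487,.3),(.6135,.2725)]:
    m=(np.abs(P[:,2]-.083)<.002)&(np.hypot(P[:,0]-c[0],P[:,1]-c[1])<.05)
    print(m.sum(),cv2.minEnclosingCircle(P[m,:2].astype(np.float32)),np.median(P[m,2]))
cv2.imwrite("pics/w1c.png",cv2.resize(im[110:260,210:510],None,fx=2.6,fy=2.6,interpolation=2))
E
```

```text
(np.int64(1487), array([0.4858, 0.303 , 0.1547]), array([0.4855, 0.3024]), 15.889273956418037) (np.int64(1520), array([0.6113, 0.2749, 0.1545]), array([0.612, 0.274]), 16.075575724244118)
1551 ((0.4853972792625427, 0.3025124669075012), 0.03987131640315056) 0.08293056572224139
1624 ((0.6120566725730896, 0.2745703160762787), 0.04030964896082878) 0.08282683189451356
```

View pics/w1c.png

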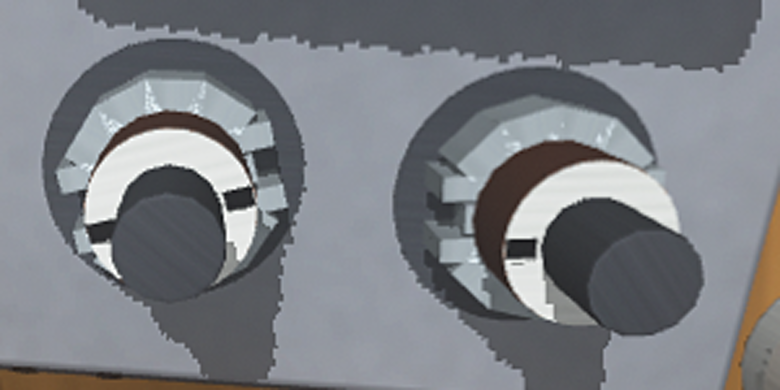

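Run:
```python
from h import *
s=bot.read_state()
q=[(210+x/2.6,110+y/2.6) for x,y in [(100,231),(238,199)]]
P=at_z("wrist",q,[.117,.117]);print(P,ang(P[1]-P[0]),P.mean(0))
goal(.4866,.301,.121,-12)
```

```text
[[0.4634 0.2998 0.117 ]
 [0.5069 0.3037 0.117 ]] 5.166434904202485 [0.4851 0.3018 0.117 ]
jaw -12 row: 2.9 -2.9 120.2  0.04 0.01 3.78 rows>=2.9 / 0.5 q1,q6 now 0.50 0.65 yawturn 4
jaw 168 row: 2.9 -2.9 120.2  -0.02 0.07 -176.22 rows>=2.9 / 24.6 q1,q6 now 0.50 0.65 yawturn -176
```

arm_command(targets="3 -3 60 0 0 4 1;3 -3 60 0 0 4 1;3 -3 60 0 0 4 1;3 -3 60 0 0 4 1;3 -3 60 0 0 4 1")

```text
time: 1.45
tool_pos: [0.485, 0.3049, 0.1821]
tcp_rot: [2.427, 1.995, 0.002]
wrist_force: [0.5, 0.7, -0.1]
width: 1.003
```

Run:
```python
from h import *
s,im,d,C=grab("wrist","w2")
print(s['time'],knob(C,im,(.487,.3,.155)),knob(C,im,(.6135,.2725,.155)))
goal(.4866,.301,.121,-12)
```

```text
1.45 (np.int64(2293), array([0.4873, 0.301 , 0.155 ]), array([0.4872, 0.3004]), 15.949977561831474) (np.int64(2567), array([0.6126, 0.2737, 0.155 ]), array([0.6132, 0.2723]), 16.695834696292877)
jaw -12 row: -3.9 1.7 61.9  0.13 -0.11 0.83 rows>=1.5 / 0.1 q1,q6 now 0.52 0.71 yawturn 1
jaw 168 row: -3.9 1.7 61.9  0.17 0.20 -179.17 rows>=1.5 / 25.0 q1,q6 now 0.52 0.71 yawturn -179
```

arm_command(targets="-4.4 2 31 0 0 0.8 1;-4.4 2 62 0 0 0.8 1;-4.4 2 62 0 0 0.8 1;-4.4 2 62 0 0 0.8 1;-4.4 2 62 0 0 0.8 0;-4.4 2 62 0 0 0.8 0;-4.4 2 62 0 0 0.8 0;-4.4 2 62 0 0 0.8 0;-4.4 2 62 0 0 0.8 0;-4.4 2 62 0 0 0.8 0", newtons=60)

```text
time: 2.33
tool_pos: [0.4866, 0.2999, 0.1208]
tcp_rot: [2.442, 1.975, 0.004]
wrist_force: [-2.4, -0.7, 5.1]
width: 0.345
```

Run:
```python
from h import *
s,im,d,C=grab("wrist","w3")
print(s['time'],s['width'],s['wrist_force'],s['tool_pos'],knob(C,im,(.487,.3,.155)))
goal(.487,.3005,.121,-12)
```

```text
2.3333 0.3449471574472262 [-2.3915 -0.6544  5.1485] [0.4866 0.2999 0.1208] (np.int64(4870), array([0.4886, 0.3017, 0.155 ]), array([0.4893, 0.3073]), 28.18426862359047)
jaw -12 row: 0.6 0.3 -0.2  0.10 -0.10 -0.07 rows>=0.0 / 0.0 q1,q6 now 0.51 0.72 yawturn -0
jaw 168 row: 0.6 0.3 -0.2  -0.16 -0.16 179.93 rows>=0.0 / 25.1 q1,q6 now 0.51 0.72 yawturn 180
```

View pics/w3.png

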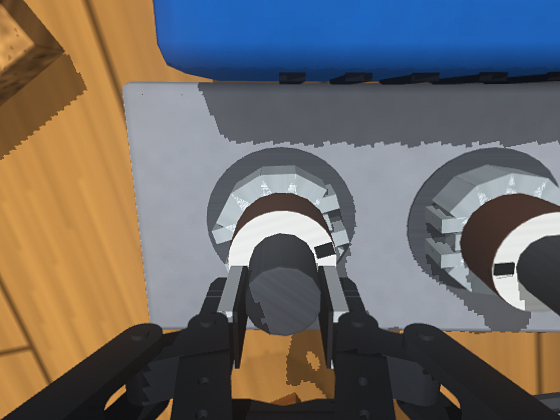

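arm_command(targets="0 0 -15 0 0 0 0;0 0 -30 0 0 0 0;0 0 -60 0 0 0 0;0 0 -100 0 0 0 0;0 0 -100 0 0 0 0;0 0 -100 0 0 0 0")

```text
time: 2.88
tool_pos: [0.4876, 0.3003, 0.2222]
tcp_rot: [2.442, 1.975, 0.01]
wrist_force: [-0.4, -0.6, -3.7]
width: 0.347
```

Run:
```python
from h import *
s,im,d,C=grab("wrist","w4")
print(s['time'],s['width'],s['wrist_force'],s['tool_pos'])
goal(.50,-.2,.225,-12)
goal(.50,-.2,.225,-90)
im=cv2.imread("pics/side0.png");cv2.imwrite("pics/tray.png",cv2.resize(im[100:200,260:480],None,fx=3.6,fy=3.6,interpolation=2))
im=cv2.imread("pics/scene0.png");cv2.imwrite("pics/tray2.png",cv2.resize(im[90:270,80:240],None,fx=3.3,fy=3.3,interpolation=2))
```

```text
2.8833 0.34698379004322005 [-0.3974 -0.5716 -3.6557] [0.4876 0.3003 0.2222]
jaw -12 row: -485.4 118.2 -5.8  0.06 -0.05 -0.07 rows>=12.0 / 0.0 q1,q6 now 0.51 0.72 yawturn -0
jaw 168 row: -485.4 118.2 -5.8  -0.07 -0.09 179.93 rows>=12.0 / 25.1 q1,q6 now 0.51 0.72 yawturn 180
jaw -90 row: -485.4 118.2 -5.8  0.01 -0.08 77.93 rows>=12.0 / 10.9 q1,q6 now 0.51 0.72 yawturn 78
jaw 90 row: -485.4 118.2 -5.8  0.08 0.02 -102.07 rows>=12.0 / 14.3 q1,q6 now 0.51 0.72 yawturn -102
```

View pics/tray.png

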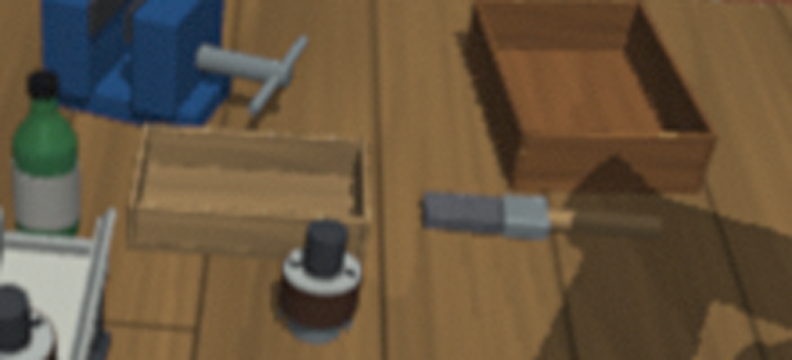

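View pics/tray2.png

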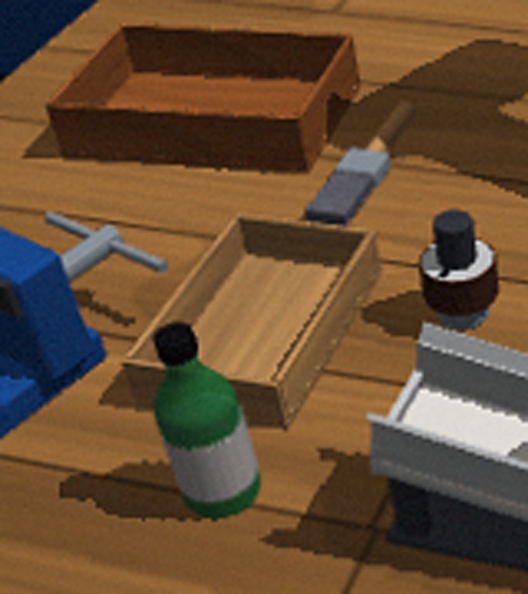

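View pics/w4.png

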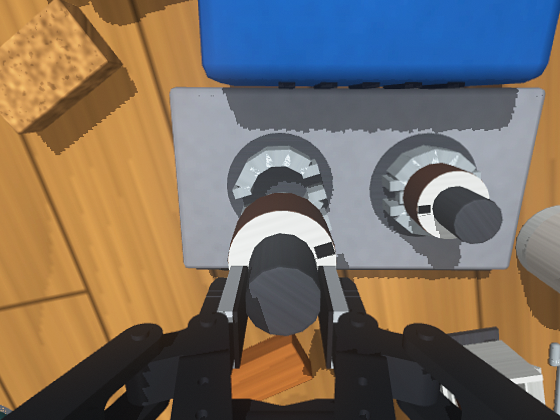

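Run:
```python
from h import *
q=[(80+x/3.3,90+y/3.3) for x,y in [(238,218),(378,233),(278,388),(127,362)]]
P=at_z("scene",q,[.045]*4);print(P,P.mean(0));L=np.linalg.norm(np.roll(P,-1,0)-P,axis=1);print(L,ang(P[1]-P[0]),ang(P[2]-P[1]))
q=[(260+x/3.6,100+y/3.6) for x,y in [(145,125),(368,138),(372,215),(132,208)]]
P=at_z("side",q,[.045]*4);print(P,P.mean(0));L=np.linalg.norm(np.roll(P,-1,0)-P,axis=1);print(L,ang(P[1]-P[0]),ang(P[2]-P[1]))
q=[(80+x/3.3,90+y/3.3) for x,y in [(125,27),(355,37),(308,120),(50,108)]]
P=at_z("scene",q,[.045]*4);print(P,P.mean(0));L=np.linalg.norm(np.roll(P,-1,0)-P,axis=1);print(L)
# glue
C=cloud("scene",np.load("pics/scene0.npy"));print("glue",C[192,134])
```

```text
[[ 0.4125 -0.4731  0.045 ]
 [ 0.4063 -0.3459  0.045 ]
 [ 0.6042 -0.3448  0.045 ]
 [ 0.6039 -0.4707  0.045 ]] [ 0.5067 -0.4086  0.045 ]
[0.1274 0.1979 0.1259 0.1914] 92.79257108069085 0.3190086010391144
[[ 0.6004 -0.4755  0.045 ]
 [ 0.4026 -0.4784  0.045 ]
 [ 0.4006 -0.3593  0.045 ]
 [ 0.5969 -0.3445  0.045 ]] [ 0.5001 -0.4144  0.045 ]
[0.1978 0.1191 0.1968 0.1311] 0.8293360431764825 90.97737899444252
[[ 0.1106 -0.7625  0.045 ]
 [ 0.082  -0.5046  0.045 ]
 [ 0.249  -0.4819  0.045 ]
 [ 0.2807 -0.7464  0.045 ]] [ 0.1806 -0.6239  0.045 ]
[0.2595 0.1685 0.2664 0.1709]
glue [nan nan nan]
```

arm_command(targets="-415 71 0 0 0 0 0;-415 71 0 0 0 0 0;-415 71 0 0 0 0 0;-415 71 0 0 0 0 0;-415 71 0 0 0 0 0;-415 71 0 0 0 0 0;-415 71 0 0 0 0 0;-415 71 0 0 0 0 0;-415 71 0 0 0 0 0;-415 71 0 0 0 0 0")

```text
time: 3.77
tool_pos: [0.466, -0.1183, 0.2161]
tcp_rot: [-2.44, -1.973, 0.004]
wrist_force: [1.6, -0.1, -2.7]
width: 0.344
```

arm_command(targets="-285 50 0 0 0 0 0;-285 50 0 0 0 0 0;-285 50 0 0 0 0 0;-285 50 0 0 0 0 0;-285 50 0 0 0 0 0;-285 50 0 0 0 0 0;-285 50 0 0 0 0 0;-285 50 0 0 0 0 0;-285 50 0 0 0 0 0;-285 50 0 0 0 0 0")

```text
time: 4.6
tool_pos: [0.4563, -0.4049, 0.2159]
tcp_rot: [-2.439, -1.971, 0.0]
wrist_force: [-0.4, 0.6, -3.5]
width: 0.343
```

Run:
```python
from h import *
s,im,d,C=grab("wrist","w5")
print(s['time'],s['width'],s['wrist_force'],s['tool_pos'])
goal(.457,-.41,.0685,-12)
```

```text
4.6 0.3434506012796438 [-0.3665  0.6439 -3.5254] [ 0.4563 -0.4049  0.2159]
jaw -12 row: -5.8 1.9 148.0  -0.21 -0.16 -0.07 rows>=3.6 / 0.0 q1,q6 now -0.77 -0.56 yawturn -0
jaw 168 row: -5.8 1.9 148.0  -0.25 0.33 179.93 rows>=3.6 / 25.1 q1,q6 now -0.77 -0.56 yawturn 180
```

View pics/w5.png

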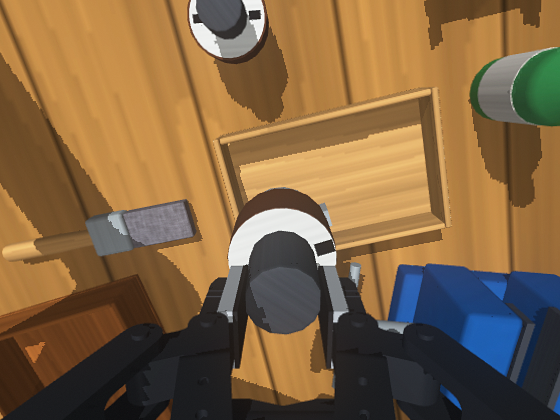

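Run:
```python
from h import *
P=at_z("wrist",[(217,140),(436,90),(448,225)],[.045]*3);print(P,np.linalg.norm(P[1]-P[0]),np.linalg.norm(P[2]-P[1]),(P[0]+P[2])/2,ang(P[1]-P[0]))
s=bot.read_state();C=cloud("wrist",np.load("pics/w5.npy"),s);print(C[280,430],C[280,480],C[290,540])
```

```text
[[ 0.4091 -0.3534  0.045 ]
 [ 0.6023 -0.3523  0.045 ]
 [ 0.6029 -0.4767  0.045 ]] 0.19310562038818432 0.12437176489772642 [ 0.506  -0.4151  0.045 ] 0.3354630907642784
[ 0.5791 -0.528   0.0506] [ 0.6361 -0.5514  0.029 ] [ 0.6691 -0.5461  0.0706]
```

arm_command(targets="-7.5 3.3 40 0 0 0 0;-7.5 3.3 80 0 0 0 0;-7.5 3.3 120 0 0 0 0;-7.5 3.3 138 0 0 0 0;-7.5 3.3 138 0 0 0 0;-7.5 3.3 138 0 0 0 0")

```text
time: 5.15
tool_pos: [0.4586, -0.4116, 0.0794]
tcp_rot: [-2.438, -1.975, 0.001]
wrist_force: [1.1, -1.0, -2.0]
width: 0.344
```

arm_command(targets="0 0 8 0 0 0 0;0 0 11 0 0 0 0;0 0 11 0 0 0 0;0 0 11 0 0 0 0")

```text
time: 5.48
tool_pos: [0.4602, -0.4147, 0.0714]
tcp_rot: [2.441, 1.974, 0.0]
wrist_force: [1.0, 0.2, -2.9]
width: 0.345
```

arm_command(targets="0 0 3 0 0 0 0;0 0 3 0 0 0 0;0 0 3 0 0 0 0")

```text
time: 5.73
tool_pos: [0.4604, -0.415, 0.0682]
tcp_rot: [2.441, 1.974, 0.001]
wrist_force: [0.7, 1.0, 0.8]
width: 0.348
```

arm_command(targets="0 0 0 0 0 0 0.9;0 0 0 0 0 0 0.9;0 0 0 0 0 0 0.9;0 0 0 0 0 0 0.9;0 0 -40 0 0 0 0.9;0 0 -80 0 0 0 0.9;0 0 -120 0 0 0 0.9;0 0 -155 0 0 0 0.9;0 0 -155 0 0 0 0.9;0 0 -155 0 0 0 0.9")

```text
time: 6.57
tool_pos: [0.4611, -0.4159, 0.2262]
tcp_rot: [2.437, 1.971, 0.001]
wrist_force: [-0.7, 0.2, -0.8]
width: 0.899
```

Run:
```python
from h import *
s,im,d,C=grab("wrist","w6")
print(s['time'],s['width'],s['wrist_force'],s['tool_pos'],knob(C,im,(.46,-.415,.102)))
goal(.585,.275,.225,-12)
```

```text
6.5667 0.8988788666492512 [-0.6622  0.2373 -0.7952] [ 0.4611 -0.4159  0.2262] (np.int64(1165), array([ 0.4618, -0.4112,  0.1021]), array([ 0.4616, -0.4118]), 15.899112448096275)
jaw -12 row: 700.5 -21.9 -2.7  0.12 0.08 -0.08 rows>=16.8 / 0.0 q1,q6 now -0.77 -0.56 yawturn -0
jaw 168 row: 700.5 -21.9 -2.7  0.12 -0.18 179.92 rows>=16.8 / 25.1 q1,q6 now -0.77 -0.56 yawturn 180
```

View pics/w6.png

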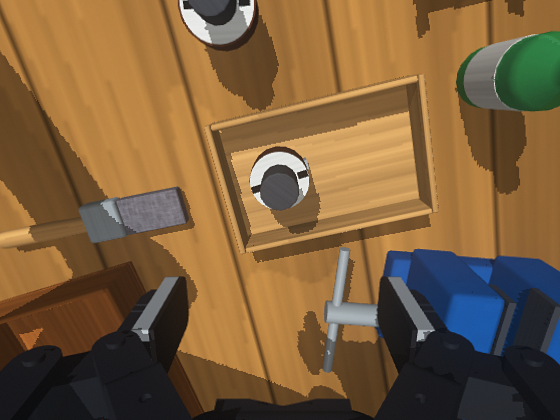

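arm_command(targets="410 3 0 0 0 0 0.9;410 3 0 0 0 0 0.9;410 3 0 0 0 0 0.9;410 3 0 0 0 0 0.9;410 3 0 0 0 0 0.9;410 3 0 0 0 0 0.9;410 3 0 0 0 0 0.9;410 3 0 0 0 0 0.9;410 3 0 0 0 0 0.9;410 3 0 0 0 0 0.9")

```text
time: 7.45
tool_pos: [0.5467, -0.011, 0.2194]
tcp_rot: [-2.44, -1.974, 0.004]
wrist_force: [1.0, 0.2, 0.7]
width: 0.901
```

arm_command(targets="295 3 0 0 0 0 0.9;295 3 0 0 0 0 0.9;295 3 0 0 0 0 0.9;295 3 0 0 0 0 0.9;295 3 0 0 0 0 0.9;295 3 0 0 0 0 0.9;295 3 0 0 0 0 0.9;295 3 0 0 0 0 0.9;295 3 0 0 0 0 0.9;295 3 0 0 0 0 0.9")

```text
time: 8.28
tool_pos: [0.6115, 0.2734, 0.2193]
tcp_rot: [-2.441, -1.976, 0.007]
wrist_force: [-0.6, 0.2, 0.1]
width: 0.899
```

Run:
```python
from h import *
s,im,d,C=grab("wrist","w7")
print(s['time'],s['width'],s['wrist_force'],s['tool_pos'],knob(C,im,(.613,.273,.155)))
P=C.reshape(-1,3)
for c in [(.487,.3),(.6135,.2725)]:
    m=(np.abs(P[:,2]-.083)<.002)&(np.hypot(P[:,0]-c[0],P[:,1]-c[1])<.05)
    print(m.sum(),cv2.minEnclosingCircle(P[m,:2].astype(np.float32)),np.median(P[m,2]))
cv2.imwrite("pics/w7c.png",cv2.resize(im[80:280,50:370],None,fx=2.5,fy=2.5,interpolation=2))
```

```text
8.2833 0.8988912012066089 [-0.6392  0.221   0.0639] [0.6115 0.2734 0.2193] (np.int64(1647), array([0.6145, 0.2726, 0.155 ]), array([0.6139, 0.2719]), 16.36027917265892)
3371 ((0.48704302310943604, 0.2997679114341736), 0.04017678648233414) 0.0830747123137931
1681 ((0.6138096451759338, 0.27169403433799744), 0.03997208923101425) 0.08316591193522266
```

View pics/w7c.png

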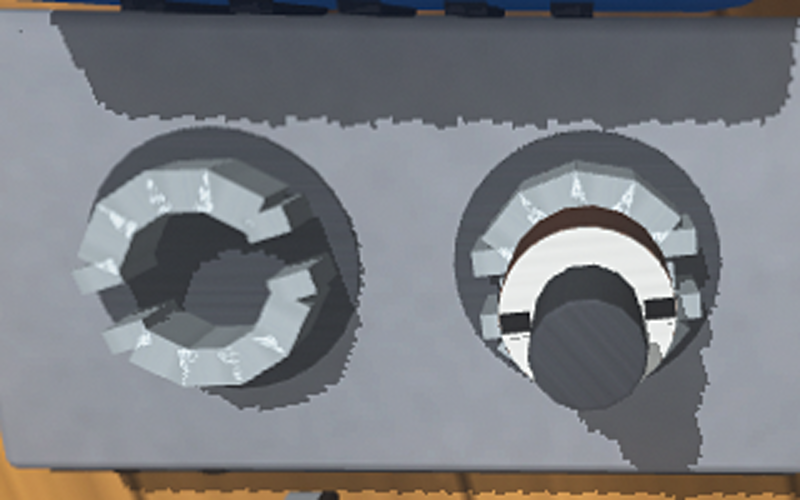

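Run:
```python
from h import *
f=lambda q:[(50+x/2.5,80+y/2.5) for x,y in q]
for q,z in [([(134,288),(258,265)],.083),([(515,322),(660,308)],.117)]:
    P=at_z("wrist",f(q),[z,z]);print(P,ang(P[1]-P[0]),P.mean(0),np.linalg.norm(P[1]-P[0]))
goal(.6136,.2720,.121,-12)
```

```text
[[0.4671 0.3011 0.083 ]
 [0.5096 0.3002 0.083 ]] 178.66741671654785 [0.4883 0.3006 0.083 ] 0.04246290132221871
[[0.5928 0.273  0.117 ]
 [0.6362 0.2682 0.117 ]] 173.67551052092773 [0.6145 0.2706 0.117 ] 0.043596642529693336
jaw -12 row: 0.0 2.2 99.0  -0.16 0.15 -0.09 rows>=2.4 / 0.0 q1,q6 now 0.38 0.59 yawturn -0
jaw 168 row: 0.0 2.2 99.0  0.24 0.24 179.91 rows>=2.4 / 25.1 q1,q6 now 0.38 0.59 yawturn 180
```

arm_command(targets="0 2.2 40 0 0 0 0.9;0 2.2 80 0 0 0 0.9;0 2.2 95 0 0 0 0.9;0 2.2 95 0 0 0 0.9;0 2.2 95 0 0 0 0.9")

```text
time: 8.75
tool_pos: [0.6139, 0.2713, 0.1257]
tcp_rot: [-2.444, -1.972, 0.005]
wrist_force: [0.9, 1.3, 1.0]
width: 0.901
```

```bash
cat >> h.py <<'E'
def ortho(n,im,s,c,z,half=.06,px=500,name=None):
    g=np.linspace(-half,half,px);X,Y=np.meshgrid(c[0]+g,c[1]-g)  # right=+x, up=+y
    uv=proj(n,np.c_[X.ravel(),Y.ravel(),np.full(X.size,z)],s).astype(np.float32)
    o=cv2.remap(im,uv[:,0].reshape(px,px),uv[:,1].reshape(px,px),cv2.INTER_CUBIC)
    if name: cv2.imwrite(f"pics/{name}.png",o)
    return o
E
python3 - <<'E'
from h import *
s=bot.read_state();goal(.6136,.2720,.121,-12)
im=cv2.imread("pics/w7.png");s['tool_pos']=np.array([.6115,.2734,.2193]);s['tcp_rot']=np.array([-2.441,-1.976,.007])
ortho("wrist",im,s,(.487,.2998),.083,name="o7")
E
```

```text
jaw -12 row: 0.6 -0.5 4.7  -0.15 0.12 -0.20 rows>=0.1 / 0.0 q1,q6 now 0.38 0.59 yawturn -0
jaw 168 row: 0.6 -0.5 4.7  0.19 0.24 179.80 rows>=0.1 / 25.1 q1,q6 now 0.38 0.59 yawturn 180
```

View pics/o7.png

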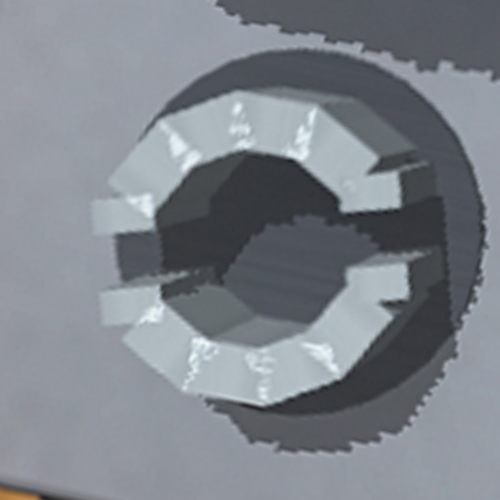

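arm_command(targets="0.6 -0.5 4.7 0 0 0 0.9;0.6 -0.5 4.7 0 0 0 0;0.6 -0.5 4.7 0 0 0 0;0.6 -0.5 4.7 0 0 0 0;0.6 -0.5 4.7 0 0 0 0;0.6 -0.5 4.7 0 0 0 0;0.6 -0.5 4.7 0 0 0 0")

```text
time: 9.33
tool_pos: [0.6153, 0.2747, 0.1241]
tcp_rot: [2.442, 1.975, 0.003]
wrist_force: [-2.2, -0.6, 5.6]
width: 0.342
```

Run:
```python
from h import *
s=bot.read_state();print(s['tool_pos'],s['wrist_force'],s['torque'])
```

```text
[0.6153 0.2747 0.1241] [-2.1826 -0.5807  5.6373] [-0.0463  0.2619 -0.0367]
```

arm_command(targets="0 0 0 0 0 0 0;0 0 0 0 0 0 0")

```text
time: 9.5
tool_pos: [0.6153, 0.2748, 0.1241]
tcp_rot: [2.442, 1.975, 0.003]
wrist_force: [-1.0, -0.3, 5.6]
width: 0.338
```

arm_command(targets="0 0 -15 0 0 0 0;0 0 -30 0 0 0 0;0 0 -60 0 0 0 0;0 0 -100 0 0 0 0;0 0 -100 0 0 0 0")

```text
time: 9.92
tool_pos: [0.6187, 0.2759, 0.231]
tcp_rot: [2.439, 1.973, 0.019]
wrist_force: [2.7, 1.0, 0.4]
width: 0.339
```

Run:
```python
from h import *
s,im,d,C=grab("wrist","w8")
print(s['time'],s['width'],s['wrist_force'],s['tool_pos'])
ortho("wrist",im,s,(.6136,.272),.083,name="o8")
ortho("wrist",im,s,(.487,.300),.083,name="o8n")
goal(.556,-.413,.225,-12)
```

```text
9.9167 0.3391334442225199 [2.73   1.0237 0.3545] [0.6187 0.2759 0.231 ]
jaw -12 row: -686.4 83.4 -0.3  0.51 -0.34 -0.07 rows>=16.6 / 0.1 q1,q6 now 0.38 0.59 yawturn -0
jaw 168 row: -686.4 83.4 -0.3  -0.54 -0.80 179.93 rows>=16.6 / 25.1 q1,q6 now 0.38 0.59 yawturn 180
```

View pics/o8.png

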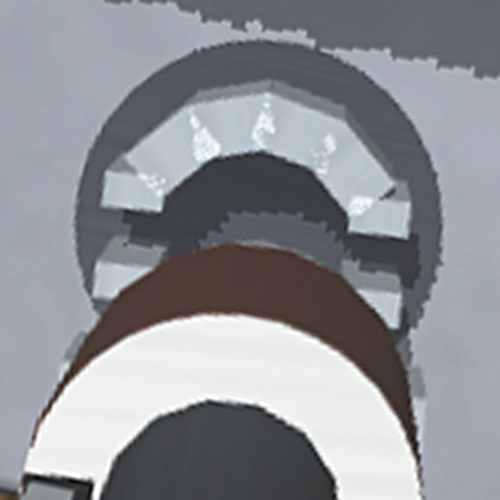

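View pics/o8n.png

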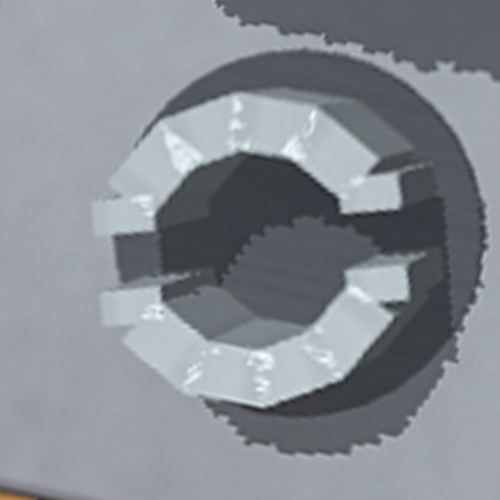

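arm_command(targets="-410 50 0 0 0 0 0;-410 50 0 0 0 0 0;-410 50 0 0 0 0 0;-410 50 0 0 0 0 0;-410 50 0 0 0 0 0;-410 50 0 0 0 0 0;-410 50 0 0 0 0 0;-410 50 0 0 0 0 0;-410 50 0 0 0 0 0;-410 50 0 0 0 0 0")

```text
time: 10.8
tool_pos: [0.5759, -0.1392, 0.22]
tcp_rot: [-2.441, -1.974, 0.003]
wrist_force: [0.0, -0.2, -3.3]
width: 0.345
```

arm_command(targets="-276 34 0 0 0 0 0;-276 34 0 0 0 0 0;-276 34 0 0 0 0 0;-276 34 0 0 0 0 0;-276 34 0 0 0 0 0;-276 34 0 0 0 0 0;-276 34 0 0 0 0 0;-276 34 0 0 0 0 0;-276 34 0 0 0 0 0;-276 34 0 0 0 0 0")

```text
time: 11.63
tool_pos: [0.5523, -0.4133, 0.2199]
tcp_rot: [-2.44, -1.972, 0.0]
wrist_force: [0.4, 0.2, -2.1]
width: 0.343
```

Run:
```python
from h import *
s,im,d,C=grab("wrist","w9")
print(s['time'],s['width'],s['wrist_force'],s['tool_pos'],knob(C,im,(.4616,-.412,.102)))
goal(.555,-.412,.08,-12)
```

```text
11.6333 0.3430835455551501 [ 0.4483  0.1563 -2.1086] [ 0.5523 -0.4133  0.2199] (np.int64(734), array([ 0.4614, -0.4124,  0.1019]), array([ 0.462 , -0.4116]), 15.831299126148224)
jaw -12 row: 1.0 2.4 140.4  -0.14 -0.11 -0.05 rows>=3.4 / 0.0 q1,q6 now -0.68 -0.47 yawturn -0
jaw 168 row: 1.0 2.4 140.4  -0.17 0.23 179.95 rows>=3.4 / 25.1 q1,q6 now -0.68 -0.47 yawturn 180
```

View pics/w9.png

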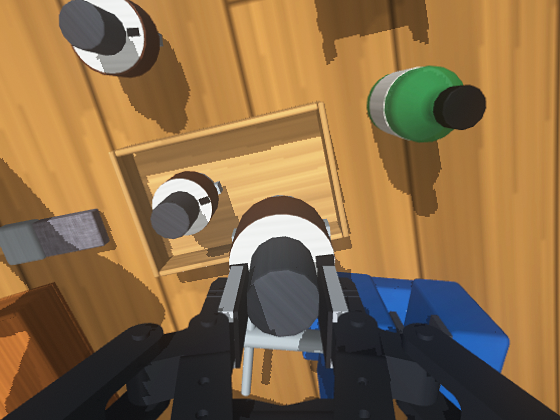

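arm_command(targets="1 1 40 0 0 0 0;1 1 80 0 0 0 0;1 1 120 0 0 0 0;1 1 140 0 0 0 0;1 1 140 0 0 0 0;1 1 140 0 0 0 0")

```text
time: 12.18
tool_pos: [0.5536, -0.4109, 0.0804]
tcp_rot: [-2.438, -1.975, 0.001]
wrist_force: [0.7, -0.7, -2.4]
width: 0.34
```

arm_command(targets="0 0 3 0 0 0 0;0 0 3 0 0 0 0")

```text
time: 12.35
tool_pos: [0.5565, -0.4143, 0.0824]
tcp_rot: [2.438, 1.973, 0.002]
wrist_force: [0.2, -0.2, -3.7]
width: 0.339
```

arm_command(targets="0 0 8 0 0 0 0;0 0 8 0 0 0 0;0 0 8 0 0 0 0")

```text
time: 12.6
tool_pos: [0.5544, -0.4135, 0.0718]
tcp_rot: [2.443, 1.975, 0.0]
wrist_force: [0.5, 0.3, -4.0]
width: 0.339
```

arm_command(targets="0 0 2 0 0 0 0;0 0 2 0 0 0 0")

```text
time: 12.77
tool_pos: [0.555, -0.4143, 0.0712]
tcp_rot: [2.441, 1.974, 0.0]
wrist_force: [-1.5, 1.1, 3.3]
width: 0.34
```

Contact (3 N up). Release and rise.

arm_command(targets="0 0 0 0 0 0 0.9;0 0 0 0 0 0 0.9;0 0 0 0 0 0 0.9;0 0 0 0 0 0 0.9;0 0 -40 0 0 0 0.9;0 0 -80 0 0 0 0.9;0 0 -120 0 0 0 0.9;0 0 -155 0 0 0 0.9;0 0 -155 0 0 0 0.9;0 0 -155 0 0 0 0.9")

```text
time: 13.6
tool_pos: [0.5564, -0.4149, 0.229]
tcp_rot: [2.437, 1.971, 0.003]
wrist_force: [0.7, 0.3, -0.7]
width: 0.904
```

Run:
```python
from h import *
s,im,d,C=grab("wrist","w10")
print(s['time'],s['width'],s['wrist_force'],s['tool_pos'],knob(C,im,(.4616,-.412,.102)),knob(C,im,(.555,-.412,.102)))
goal(.6527,-0.0,.26,0,-10,0)
goal(.6527,-0.0,.26,0,10,0)
```

```text
13.6 0.904411853743742 [ 0.6615  0.3275 -0.6515] [ 0.5564 -0.4149  0.229 ] (np.int64(1108), array([ 0.4625, -0.4113,  0.1019]), array([ 0.4615, -0.4118]), 16.36642776429653) (np.int64(889), array([ 0.5559, -0.4176,  0.1021]), array([ 0.5551, -0.4166]), 15.788227319717407)
jaw 0 row: 425.1 9.0 -34.7  -0.91 -9.87 -12.06 rows>=10.2 / 2.2 q1,q6 now -0.68 -0.47 yawturn -12
jaw 180 row: 425.1 9.0 -34.7  -14.51 1.34 167.33 rows>=10.2 / 23.5 q1,q6 now -0.68 -0.47 yawturn 167
jaw 0 row: 425.1 9.0 -34.7  1.19 10.05 -12.03 rows>=10.2 / 2.2 q1,q6 now -0.68 -0.47 yawturn -12
jaw 180 row: 425.1 9.0 -34.7  14.77 -1.75 167.32 rows>=10.2 / 23.5 q1,q6 now -0.68 -0.47 yawturn 167
```

View pics/w10.png

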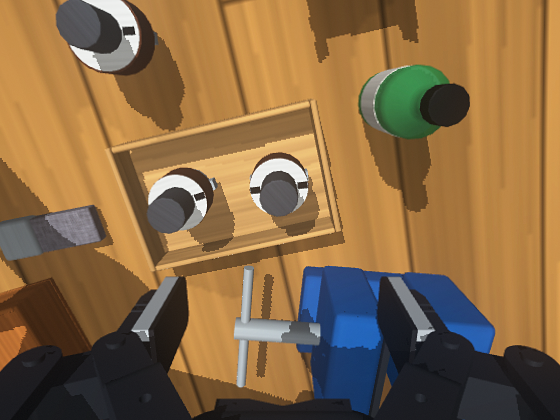

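Run:
```python
from h import *
goal(.6527,.0613,.2295,-1,-10,-1)
```

```text
jaw -1 row: 485.1 -3.9 -4.3  -0.83 -9.88 -11.06 rows>=11.6 / 2.1 q1,q6 now -0.68 -0.47 yawturn -11
jaw 179 row: 485.1 -3.9 -4.3  -14.60 1.22 168.32 rows>=11.6 / 23.6 q1,q6 now -0.68 -0.47 yawturn 168
```

arm_command(targets="485 -4 -4 -0.8 -9.9 -11.1 0.9;485 -4 -4 -0.8 -9.9 -11.1 0.9;485 -4 -4 -0.8 -9.9 -11.1 0.9;485 -4 -4 -0.8 -9.9 -11.1 0.9;485 -4 -4 -0.8 -9.9 -11.1 0.9;485 -4 -4 -0.8 -9.9 -11.1 0.9;485 -4 -4 -0.8 -9.9 -11.1 0.9;485 -4 -4 -0.8 -9.9 -11.1 0.9;485 -4 -4 -0.8 -9.9 -11.1 0.9;485 -4 -4 -0.8 -9.9 -11.1 0.9")

```text
time: 14.48
tool_pos: [0.6367, -0.0032, 0.2248]
tcp_rot: [2.152, 2.118, -0.195]
wrist_force: [0.8, -0.3, -0.2]
width: 0.901
```

Run:
```python
from h import *
goal(.6527,.0613,.2295,-1,-10,-1)
```

```text
jaw -1 row: 63.0 14.9 -16.0  -0.41 -0.07 0.12 rows>=1.6 / 0.1 q1,q6 now 0.05 0.12 yawturn 0
jaw 179 row: 63.0 14.9 -16.0  0.11 -0.65 -179.88 rows>=1.6 / 25.1 q1,q6 now 0.05 0.12 yawturn -180
```

arm_command(targets="58 15 -16 -0.4 0 0 0.9;58 15 -16 -0.4 0 0 0.9;58 15 -16 -0.4 0 0 0.9;58 15 -16 -0.4 0 0 0.9;58 15 -16 -0.4 0 0 0.9")

```text
time: 14.9
tool_pos: [0.653, 0.0536, 0.2312]
tcp_rot: [2.147, 2.114, -0.187]
wrist_force: [-1.2, -0.4, 0.9]
width: 0.9
```

Run:
```python
from h import *
s,im,d,C=grab("wrist","w11")
print(s['time'],s['tool_pos'])
for c in [(.6527,.0436,.129),(.6515,-.017,.1398),(.6505,-.078,.1505)]: print(knob(C,im,c,dz=.006))
ortho("wrist",im,s,(.6527,.0436-.0066),.0916,name="o11")
goal(.6527,.0379,.0965,-1,-10,-1)
```

```text
14.9 [0.653  0.0536 0.2312]
(np.int64(1323), array([0.6539, 0.0435, 0.1298]), array([0.6538, 0.043 ]), 15.707015991210938)
(np.int64(1167), array([ 0.6526, -0.0169,  0.1403]), array([ 0.6528, -0.0181]), 15.955545008182526)
(np.int64(1006), array([ 0.6512, -0.077 ,  0.1507]), array([ 0.651 , -0.0787]), 15.854690223932266)
jaw -1 row: 8.5 -0.3 135.8  0.07 -0.02 0.05 rows>=3.3 / 0.0 q1,q6 now 0.14 0.20 yawturn 0
jaw 179 row: 8.5 -0.3 135.8  0.04 0.11 -179.95 rows>=3.3 / 25.1 q1,q6 now 0.14 0.20 yawturn -180
```

View pics/w11.png

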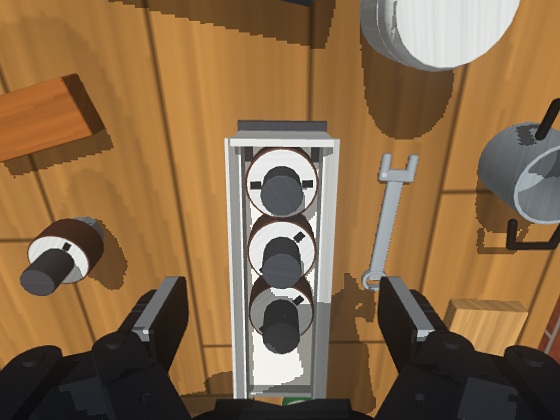

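View pics/o11.png

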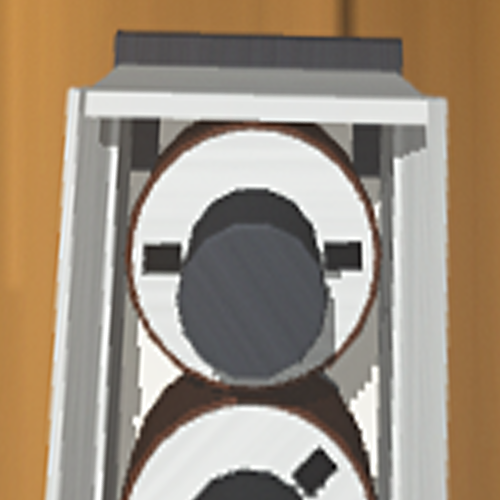

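arm_command(targets="8 0 40 0 0 0 0.9;8 0 80 0 0 0 0.9;8 0 120 0 0 0 0.9;8 0 120 0 0 0 0.9;8 0 120 0 0 0 0.9;8 0 120 0 0 0 0.9")

```text
time: 15.45
tool_pos: [0.6555, 0.0406, 0.1156]
tcp_rot: [2.148, 2.11, -0.18]
wrist_force: [1.4, 0.1, 1.4]
width: 0.901
```

arm_command(targets="0 0 2 0 0 0 0.9;0 0 2 0 0 0 0.9")

```text
time: 15.62
tool_pos: [0.6569, 0.0414, 0.1153]
tcp_rot: [2.145, 2.11, -0.175]
wrist_force: [0.8, -0.5, 1.4]
width: 0.901
```

Run:
```python
from h import *
goal(.6532,.038,.0965,-1,-10,-1)
```

```text
jaw -1 row: -0.2 -3.8 19.1  0.56 -0.13 0.00 rows>=0.5 / 0.1 q1,q6 now 0.12 0.22 yawturn 0
jaw 179 row: -0.2 -3.8 19.1  0.20 0.88 -180.00 rows>=0.5 / 25.1 q1,q6 now 0.12 0.22 yawturn -180
```

arm_command(targets="0 -3.8 19 0.5 0 0 0.9;0 -3.8 19 0.5 0 0 0.9;0 -3.8 19 0.5 0 0 0.9;0 -3.8 19 0.5 0 0 0.9")

```text
time: 15.95
tool_pos: [0.6504, 0.0381, 0.093]
tcp_rot: [2.152, 2.116, -0.192]
wrist_force: [-0.4, -1.2, 0.1]
width: 0.903
```

Run:
```python
from h import *
goal(.6532,.038,.0965,-1,-10,-1)
```

```text
jaw -1 row: -0.6 2.7 -3.5  -0.29 -0.08 0.08 rows>=0.1 / 0.0 q1,q6 now 0.12 0.22 yawturn 0
jaw 179 row: -0.6 2.7 -3.5  0.13 -0.45 -179.92 rows>=0.1 / 25.1 q1,q6 now 0.12 0.22 yawturn -180
```

arm_command(targets="0 0 0 0 0 0 0.9;0 0 0 0 0 0 0.9;0 0 0 0 0 0 0.9")

```text
time: 16.2
tool_pos: [0.6511, 0.0381, 0.0936]
tcp_rot: [2.151, 2.116, -0.191]
wrist_force: [0.7, -0.1, -0.5]
width: 0.901
```

arm_command(targets="0 2 -3 -0.2 0 0 0.9;0 2 -3 -0.2 0 0 0.9;0 2 -3 -0.2 0 0 0.9")

```text
time: 16.45
tool_pos: [0.6532, 0.0386, 0.0967]
tcp_rot: [2.149, 2.114, -0.186]
wrist_force: [0.3, -0.4, 0.0]
width: 0.9
```

Good: on target (.6532, .038, .0965). Close.

arm_command(targets="0 0 0 0 0 0 0;0 0 0 0 0 0 0;0 0 0 0 0 0 0;0 0 0 0 0 0 0;0 0 0 0 0 0 0;0 0 0 0 0 0 0", newtons=70)

```text
time: 16.95
tool_pos: [0.6529, 0.0385, 0.0964]
tcp_rot: [2.149, 2.114, -0.187]
wrist_force: [-1.0, -0.1, 1.9]
width: 0.34
```

Run:
```python
from h import *
s,im,d,C=grab("wrist","w12")
print(s['time'],s['tool_pos'],s['width'],s['wrist_force'])
cv2.imwrite("pics/w12c.png",cv2.resize(im[180:380,180:400],None,fx=3,fy=3,interpolation=2))
```

```text
16.95 [0.6529 0.0385 0.0964] 0.34030757987133115 [-0.9868 -0.0764  1.8559]
```

View pics/w12c.png

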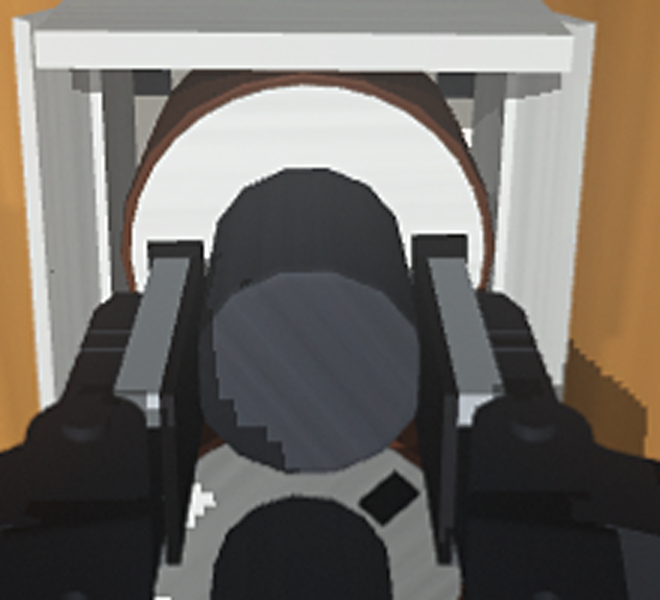

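arm_command(targets="0 0 -41 0 0 0 0;0 0 -82 0 0 0 0;0 0 -123 0 0 0 0;0 0 -150 0 0 0 0;0 0 -150 0 0 0 0;0 0 -150 0 0 0 0")

```text
time: 17.5
tool_pos: [0.6544, 0.0648, 0.2455]
tcp_rot: [2.148, 2.114, -0.183]
wrist_force: [0.7, -0.6, -4.7]
width: 0.344
```

Run:
```python
from h import *
s,im,d,C=grab("wrist","w13")
print(s['time'],s['tool_pos'],s['width'],s['wrist_force'])
grab("side","s13")
goal(.487,.300,.23,-1)
```

```text
17.5 [0.6544 0.0648 0.2455] 0.3442994914254526 [ 0.7041 -0.6216 -4.7453]
jaw -1 row: 231.7 -168.5 -28.6  -0.32 9.95 0.07 rows>=6.9 / 1.4 q1,q6 now 0.16 0.21 yawturn 0
jaw 179 row: 231.7 -168.5 -28.6  -15.60 -0.51 -179.25 rows>=6.9 / 25.1 q1,q6 now 0.16 0.21 yawturn -179
```

View pics/w13.png

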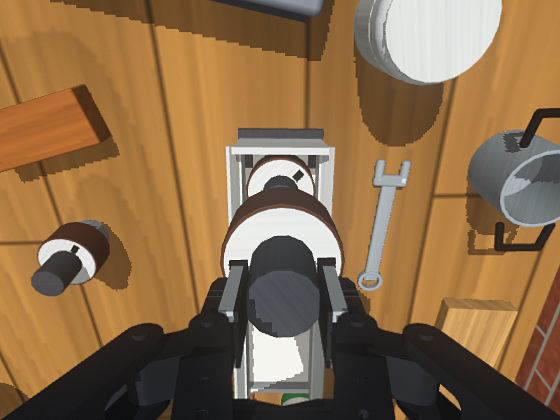

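View pics/s13.png

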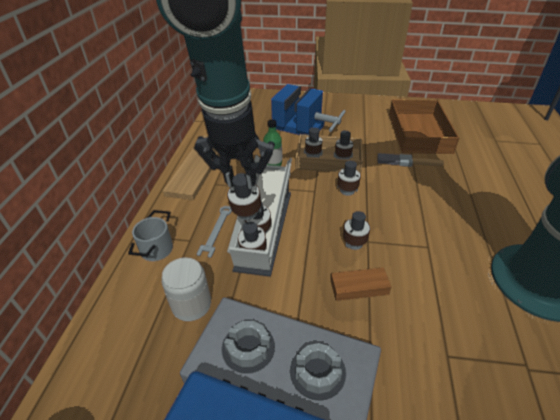

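Run:
```python
from h import *
goal(.487,.3007,.22,3.8)
```

```text
jaw 3.8 row: 234.1 -168.5 -18.9  -0.74 9.93 -4.71 rows>=6.9 / 1.5 q1,q6 now 0.16 0.21 yawturn -5
jaw 183.8 row: 234.1 -168.5 -18.9  15.17 1.13 174.63 rows>=6.9 / 24.5 q1,q6 now 0.16 0.21 yawturn 175
```

arm_command(targets="234 -168 -19 -0.7 9.9 -4.7 0;234 -168 -19 -0.7 9.9 -4.7 0;234 -168 -19 -0.7 9.9 -4.7 0;234 -168 -19 -0.7 9.9 -4.7 0;234 -168 -19 -0.7 9.9 -4.7 0;234 -168 -19 -0.7 9.9 -4.7 0;234 -168 -19 -0.7 9.9 -4.7 0;234 -168 -19 -0.7 9.9 -4.7 0;234 -168 -19 -0.7 9.9 -4.7 0;234 -168 -19 -0.7 9.9 -4.7 0")

```text
time: 18.43
tool_pos: [0.4878, 0.2998, 0.2195]
tcp_rot: [2.144, 2.293, -0.004]
wrist_force: [0.8, -0.2, -3.2]
width: 0.336
```

Run:
```python
from h import *
goal(.487,.3007,.165,3.8)
```

```text
jaw 3.8 row: 1.1 -0.7 54.5  -0.01 0.19 0.05 rows>=1.3 / 0.0 q1,q6 now 0.51 0.44 yawturn 0
jaw 183.8 row: 1.1 -0.7 54.5  -0.29 -0.01 -179.95 rows>=1.3 / 25.1 q1,q6 now 0.51 0.44 yawturn -180
```

arm_command(targets="1 -0.5 30 0 0.2 0 0;1 -0.5 54 0 0.2 0 0;1 -0.5 54 0 0.2 0 0;1 -0.5 54 0 0.2 0 0;1 -0.5 54 0 0.2 0 0;1 -0.5 54 0 0.2 0 0")

```text
time: 18.93
tool_pos: [0.4905, 0.3018, 0.1703]
tcp_rot: [2.147, 2.291, 0.012]
wrist_force: [0.5, 0.6, -3.1]
width: 0.345
```

Run:
```python
from h import *
s,im,d,C=grab("wrist","w14")
print(s['time'],s['tool_pos'],s['width'],s['wrist_force'])
goal(.487,.3007,.145,3.8)
grab("side","s14")
im=cv2.imread("pics/s14.png");cv2.imwrite("pics/s14c.png",cv2.resize(im[260:420,220:400],None,fx=4,fy=4,interpolation=2))
```

```text
18.9333 [0.4905 0.3018 0.1703] 0.34456237078634244 [ 0.5247  0.6331 -3.143 ]
jaw 3.8 row: -1.2 -3.8 25.5  0.40 -0.26 -0.06 rows>=0.6 / 0.1 q1,q6 now 0.51 0.44 yawturn -0
jaw 183.8 row: -1.2 -3.8 25.5  -0.41 -0.63 179.94 rows>=0.6 / 25.1 q1,q6 now 0.51 0.44 yawturn 180
```

View pics/w14.png

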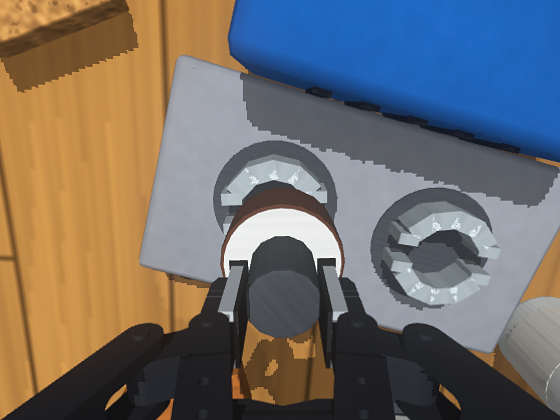

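View pics/s14c.png

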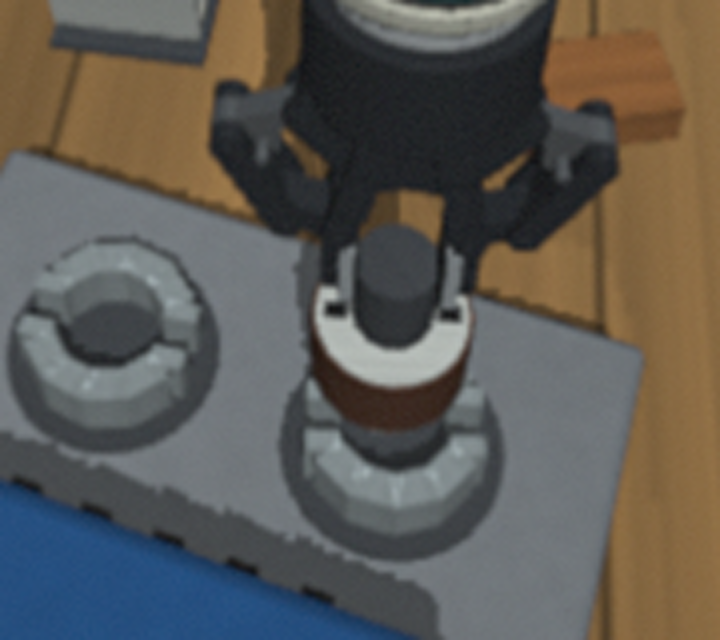

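Run:
```python
from h import *
P=at_z("side",[(220+335/4,260+310/4),(220+451/4,260+314/4)],[.1663]*2);print(P.mean(0),ang(P[1]-P[0]))
```

```text
[0.4903 0.3001 0.1663] 5.353509627804158
```

arm_command(targets="-1.2 -3 8 0.3 -0.2 0 0;-1.2 -3 8 0.3 -0.2 0 0;-1.2 -3 8 0.3 -0.2 0 0;-1.2 -3 8 0.3 -0.2 0 0")

```text
time: 19.37
tool_pos: [0.4857, 0.3004, 0.1603]
tcp_rot: [-2.146, -2.293, 0.002]
wrist_force: [-0.2, -0.3, -2.4]
width: 0.342
```

arm_command(targets="0.2 1 8 0 0 0 0;0.2 1 14 0 0 0 0;0.2 1 14 0 0 0 0;0.2 1 14 0 0 0 0")

```text
time: 19.7
tool_pos: [0.4862, 0.3003, 0.1453]
tcp_rot: [-2.146, -2.293, 0.005]
wrist_force: [-0.4, -0.5, -4.1]
width: 0.337
```

Just at the rim; go in 8 mm.

arm_command(targets="0.3 0.6 4 0 0 0 0;0.3 0.6 8 0 0 0 0;0.3 0.6 8 0 0 0 0")

```text
time: 19.95
tool_pos: [0.4869, 0.3008, 0.1374]
tcp_rot: [-2.146, -2.293, 0.004]
wrist_force: [-1.6, 0.1, -3.2]
width: 0.337
```

arm_command(targets="0 0 4 0 0 0 0;0 0 8 0 0 0 0;0 0 8 0 0 0 0")

```text
time: 20.2
tool_pos: [0.4869, 0.3007, 0.1293]
tcp_rot: [-2.146, -2.293, 0.004]
wrist_force: [-0.6, 0.4, -3.6]
width: 0.338
```

arm_command(targets="0 0 4 0 0 0 0;0 0 7.5 0 0 0 0;0 0 7.5 0 0 0 0")

```text
time: 20.45
tool_pos: [0.487, 0.3007, 0.1219]
tcp_rot: [-2.146, -2.293, 0.004]
wrist_force: [-0.7, 0.8, -3.5]
width: 0.344
```

arm_command(targets="0 0 1.5 0 0 0 0;0 0 1.5 0 0 0 0")

```text
time: 20.62
tool_pos: [0.4875, 0.3012, 0.1216]
tcp_rot: [-2.146, -2.293, 0.001]
wrist_force: [-0.9, 0.6, -1.9]
width: 0.339
```

Almost seated; release — gravity finishes it — and rise.

arm_command(targets="0 0 0.5 0 0 0 0.9;0 0 0.5 0 0 0 0.9;0 0 0.5 0 0 0 0.9;0 0 0.5 0 0 0 0.9;0 0 -40 0 0 0 0.9;0 0 -80 0 0 0 0.9;0 0 -105 0 0 0 0.9;0 0 -105 0 0 0 0.9;0 0 -105 0 0 0 0.9")

```text
time: 21.37
tool_pos: [0.4894, 0.3019, 0.2297]
tcp_rot: [2.146, 2.293, 0.007]
wrist_force: [0.5, -0.0, -0.0]
width: 0.898
```

Run:
```python
from h import *
s,im,d,C=grab("wrist","w15")
print(s['time'],s['tool_pos'],s['width'],s['wrist_force'],knob(C,im,(.487,.300,.155),dz=.02))
for c in [(.6538,.044,.1295),(.6525,-.017,.140)]:print(knob(C,im,c,dz=.006))
s2,i2,d2,C2=grab("side","s15");
for c in [(.6538,.044,.1295),(.6525,-.017,.140)]:print(knob(C2,i2,c,dz=.006))
P=C.reshape(-1,3);m=(np.hypot(P[:,0]-.487,P[:,1]-.3)<.008);print(np.median(P[m,2]))
goal(.6535,.0553,.23,-1,-10,-1)
```

```text
21.3667 [0.4894 0.3019 0.2297] 0.8976333387108497 [ 0.5059 -0.0118 -0.0378] (np.int64(1822), array([0.4886, 0.3025, 0.1536]), array([0.4885, 0.3004]), 15.86451381444931)
None
None
(np.int64(145), array([0.6528, 0.0448, 0.1286]), array([0.653 , 0.0441]), 15.826858580112457)
(np.int64(126), array([ 0.6513, -0.0157,  0.1393]), array([ 0.651 , -0.0172]), 15.662742778658867)
0.15520979964725506
jaw -1 row: -255.9 149.7 -4.3  0.31 -9.95 4.79 rows>=7.1 / 1.5 q1,q6 now 0.51 0.44 yawturn 5
jaw 179 row: -255.9 149.7 -4.3  15.20 0.47 -174.56 rows>=7.1 / 24.5 q1,q6 now 0.51 0.44 yawturn -175
```

View pics/w15.png

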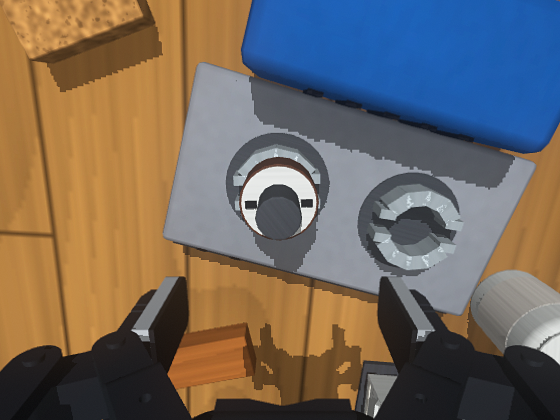

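arm_command(targets="-256 150 -8 0.3 -9.9 4.8 0.9;-256 150 -8 0.3 -9.9 4.8 0.9;-256 150 -8 0.3 -9.9 4.8 0.9;-256 150 -8 0.3 -9.9 4.8 0.9;-256 150 -8 0.3 -9.9 4.8 0.9;-256 150 -8 0.3 -9.9 4.8 0.9;-256 150 -8 0.3 -9.9 4.8 0.9;-256 150 -8 0.3 -9.9 4.8 0.9;-256 150 -8 0.3 -9.9 4.8 0.9;-256 150 -8 0.3 -9.9 4.8 0.9")

```text
time: 22.3
tool_pos: [0.653, 0.0553, 0.232]
tcp_rot: [2.153, 2.113, -0.19]
wrist_force: [-0.0, -0.1, 0.2]
width: 0.9
```

Run:
```python
from h import *
s,im,d,C=grab("wrist","w16")
print(s['time'],s['tool_pos'])
for c in [(.6527,.0436,.129),(.6515,-.017,.1398)]: print(knob(C,im,c,dz=.006))
ortho("wrist",im,s,(.6530,.0441-.0066),.0916,name="o16")
goal(.6532,.0385,.1005,-1,-10,-1)
```

```text
22.3 [0.653  0.0553 0.232 ]
(np.int64(1341), array([0.6542, 0.0436, 0.1298]), array([0.6541, 0.0427]), 15.863750129938126)
(np.int64(1146), array([ 0.6527, -0.0168,  0.1403]), array([ 0.6526, -0.0179]), 15.707813203334808)
jaw -1 row: 5.3 1.0 133.1  -0.15 -0.09 0.01 rows>=3.2 / 0.0 q1,q6 now 0.14 0.21 yawturn 0
jaw 179 row: 5.3 1.0 133.1  0.15 -0.23 -179.99 rows>=3.2 / 25.1 q1,q6 now 0.14 0.21 yawturn -180
```

View pics/o16.png

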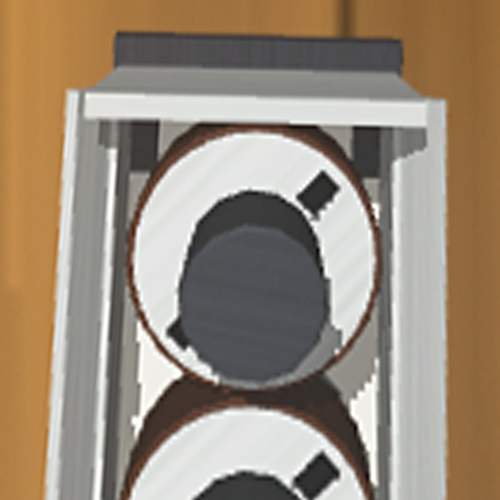

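Run:
```python
from h import *
s=bot.read_state()
px=500;g=np.linspace(-.06,.06,px)
c=(.6530,.0375)
pts=[(320,192),(178,333),(255,257)]
W=np.array([[c[0]+g[a],c[1]-g[b],.0916] for a,b in pts])
uv=proj("wrist",W,s);T,r=rays("wrist",uv,s);w=r@T[:3,:3].T;o=T[:3,3]
u=np.array([np.sin(np.radians(10))*np.sin(np.radians(1)),np.sin(np.radians(10)),np.cos(np.radians(10))]);u/=np.linalg.norm(u)
p0=np.array([.6530,.0441,.1297])-.038*u
t=((p0-o)@u)/(w@u);X=o+w*t[:,None]
Rt=R.from_rotvec(s['tcp_rot'])
L=Rt.inv().apply(X-p0);print(L*1e3)
# angle of key rel to jaw(y) measured about -z tool (world up, ccw)
for v in (L[0]-L[1],L[0]-L[2]): print(np.degrees(np.arctan2(v[0],v[1])))
```

```text
[[ 13.6791  16.9174  -0.0209]
 [-18.6923 -16.4793   0.0116]
 [ -1.3998   1.4695  -0.0061]]
44.106831557398614
44.30751750225186
```

arm_command(targets="5 0 40 0 0 0 0.9;5 0 80 0 0 0 0.9;5 0 118 0 0 0 0.9;5 0 118 0 0 0 0.9;5 0 118 0 0 0 0.9;5 0 118 0 0 0 0.9")

```text
time: 22.85
tool_pos: [0.6548, 0.0416, 0.1191]
tcp_rot: [2.148, 2.113, -0.183]
wrist_force: [0.5, 0.3, 0.4]
width: 0.901
```

arm_command(targets="0 0 0 0 0 0 0.9;0 0 0 0 0 0 0.9")

```text
time: 23.02
tool_pos: [0.6565, 0.0411, 0.121]
tcp_rot: [2.147, 2.11, -0.179]
wrist_force: [-0.4, 0.2, 0.1]
width: 0.903
```

Run:
```python
from h import *
goal(.6532,.0382,.0965,-1,-10,-1)
```

```text
jaw -1 row: 1.3 -3.4 24.6  0.38 -0.12 -0.02 rows>=0.6 / 0.1 q1,q6 now 0.12 0.22 yawturn -0
jaw 179 row: 1.3 -3.4 24.6  -0.19 -0.60 179.97 rows>=0.6 / 25.1 q1,q6 now 0.12 0.22 yawturn 180
```

arm_command(targets="1 -1 10 0.1 0 0 0.9;1 -1 21 0.1 0 0 0.9;1 -1 21 0.1 0 0 0.9;1 -1 21 0.1 0 0 0.9;1 -1 21 0.1 0 0 0.9")

```text
time: 23.43
tool_pos: [0.6526, 0.0373, 0.0958]
tcp_rot: [2.152, 2.113, -0.189]
wrist_force: [0.3, -0.1, 1.5]
width: 0.9
```

Run:
```python
from h import *
goal(.6532,.0382,.0965,-1,-10,-1)
```

```text
jaw -1 row: 0.8 0.6 -0.9  -0.13 -0.07 -0.02 rows>=0.0 / 0.0 q1,q6 now 0.12 0.22 yawturn -0
jaw 179 row: 0.8 0.6 -0.9  -0.10 0.20 179.98 rows>=0.0 / 25.1 q1,q6 now 0.12 0.22 yawturn 180
```

arm_command(targets="0.5 0.5 -0.5 0 0 0 0;0.5 0.5 -0.5 0 0 0 0;0.5 0.5 -0.5 0 0 0 0;0.5 0.5 -0.5 0 0 0 0;0.5 0.5 -0.5 0 0 0 0;0.5 0.5 -0.5 0 0 0 0")

```text
time: 23.93
tool_pos: [0.654, 0.0382, 0.0975]
tcp_rot: [2.151, 2.112, -0.186]
wrist_force: [-0.3, 0.2, 2.2]
width: 0.337
```

arm_command(targets="0 0 -41 0 0 0 0;0 0 -82 0 0 0 0;0 0 -123 0 0 0 0;0 0 -150 0 0 0 0;0 0 -150 0 0 0 0;0 0 -150 0 0 0 0")

```text
time: 24.43
tool_pos: [0.6552, 0.0644, 0.2464]
tcp_rot: [2.149, 2.112, -0.183]
wrist_force: [-0.0, 0.5, -3.8]
width: 0.343
```

Run:
```python
from h import *
s,im,d,C=grab("wrist","w17")
print(s['time'],s['tool_pos'],s['width'],s['wrist_force'])
goal(.6136,.2726,.22,-50.2)
```

```text
24.4333 [0.6552 0.0644 0.2464] 0.34263111811332486 [-0.0391  0.5364 -3.8271]
jaw -50.2 row: 208.8 -43.6 -12.5  4.14 9.35 49.06 rows>=5.1 / 7.0 q1,q6 now 0.15 0.21 yawturn 49
jaw 129.8 row: 208.8 -43.6 -12.5  -11.38 5.04 -130.41 rows>=5.1 / 18.3 q1,q6 now 0.15 0.21 yawturn -130
```

View pics/w17.png

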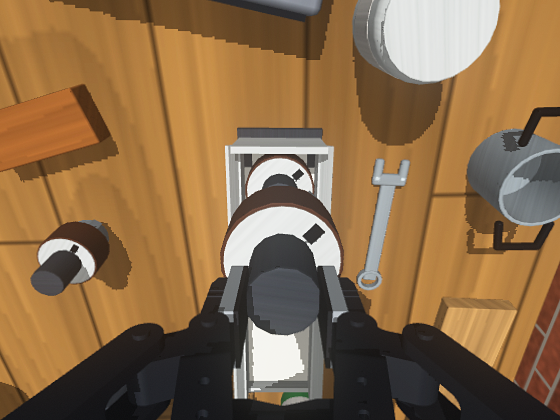

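Run:
```python
from h import *
s=bot.read_state()
for uv in [[(314,235)],[(303,237)],[(325,233)]]:
    T,r=rays("wrist",uv,s)
    p=bot.camera_params("wrist")['T_tool_cam'];rt=r@p[:3,:3].T;o=p[:3,3]
    X=o+rt*((0.0053-o[2])/rt[:,2])[:,None];print(X*1e3,np.degrees(np.arctan2(X[0,0],X[0,1])))
```

```text
[[13.0005 16.9622  5.3   ]] 37.46792979198464
[[11.9624 11.6376  5.3   ]] 45.78850153033202
[[14.0353 22.2659  5.3   ]] 32.225288166819695
```

arm_command(targets="209 -44 -12 4.1 9.4 49.1 0;209 -44 -12 4.1 9.4 49.1 0;209 -44 -12 4.1 9.4 49.1 0;209 -44 -12 4.1 9.4 49.1 0;209 -44 -12 4.1 9.4 49.1 0;209 -44 -12 4.1 9.4 49.1 0;209 -44 -12 4.1 9.4 49.1 0;209 -44 -12 4.1 9.4 49.1 0;209 -44 -12 4.1 9.4 49.1 0;209 -44 -12 4.1 9.4 49.1 0")

```text
time: 25.32
tool_pos: [0.613, 0.2715, 0.2181]
tcp_rot: [2.952, 1.071, -0.003]
wrist_force: [0.8, -0.1, -1.7]
width: 0.339
```

Run:
```python
from h import *
goal(.6136,.2720,.165,-50.2)
grab("side","s18")
im=cv2.imread("pics/s18.png");cv2.imwrite("pics/s18c.png",cv2.resize(im[240:420,180:380],None,fx=4,fy=4,interpolation=2))
```

```text
jaw -50.2 row: 0.9 0.0 53.1  0.03 0.12 0.08 rows>=1.3 / 0.0 q1,q6 now 0.38 1.26 yawturn 0
jaw 129.8 row: 0.9 0.0 53.1  -0.19 0.04 -179.92 rows>=1.3 / 25.1 q1,q6 now 0.38 1.26 yawturn -180
```

View pics/s18c.png

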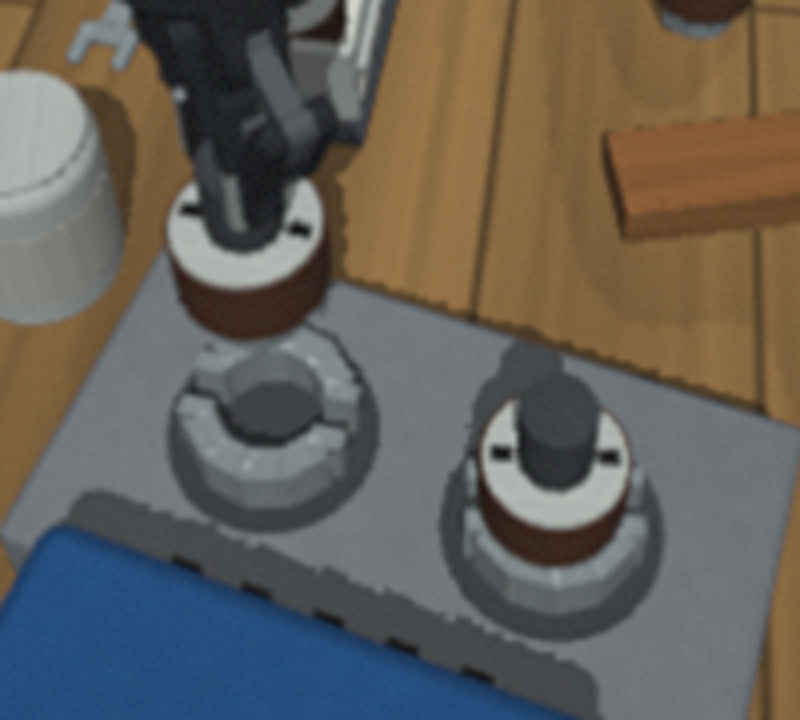

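Run:
```python
from h import *
P=at_z("side",[(180+191/4,240+210/4),(180+299/4,240+229/4)],[.2127]*2);print(P,P.mean(0),ang(P[1]-P[0]))
# near head check
P=at_z("side",[(180+502/4,240+453/4),(180+609/4,240+457/4)],[.117]*2);print(P.mean(0),ang(P[1]-P[0]))
# far keyway in same picture, approx centers of notches at rim
P=at_z("side",[(180+203/4,240+388/4),(180+333/4,240+418/4)],[.083]*2);print(P.mean(0),ang(P[1]-P[0]))
```

```text
[[0.6331 0.2689 0.2127]
 [0.5906 0.272  0.2127]] [0.6118 0.2704 0.2127] 175.96183236469085
[0.4869 0.2996 0.117 ] 5.256791370068555
[0.6124 0.2746 0.083 ] 173.91914181212775
```

arm_command(targets="0.5 0 30 0 0 1 0;0.5 0 50 0 0 1 0;0.5 0 50 0 0 1 0;0.5 0 50 0 0 1 0;0.5 0 50 0 0 1 0;0.5 0 50 0 0 1 0")

```text
time: 25.87
tool_pos: [0.6157, 0.2733, 0.1726]
tcp_rot: [2.963, 1.043, 0.009]
wrist_force: [-0.5, 0.1, -1.9]
width: 0.339
```

arm_command(targets="0 0 2 0 0 0 0;0 0 2 0 0 0 0")

```text
time: 26.03
tool_pos: [0.6151, 0.2732, 0.1697]
tcp_rot: [2.963, 1.043, 0.007]
wrist_force: [-0.2, -0.1, -2.1]
width: 0.342
```

Run:
```python
from h import *
goal(.6136,.2720,.147,-51)
```

```text
jaw -51 row: -2.0 -0.0 22.7  0.11 -0.23 -0.23 rows>=0.5 / 0.0 q1,q6 now 0.38 1.28 yawturn -0
jaw 129 row: -2.0 -0.0 22.7  -0.36 -0.17 179.77 rows>=0.5 / 25.1 q1,q6 now 0.38 1.28 yawturn 180
```

arm_command(targets="-0.5 0 10 0 0 0 0;-0.5 0 20 0 0 0 0;-0.5 0 20 0 0 0 0;-0.5 0 20 0 0 0 0;-0.5 0 20 0 0 0 0")

```text
time: 26.45
tool_pos: [0.6136, 0.2725, 0.1476]
tcp_rot: [2.963, 1.042, 0.001]
wrist_force: [0.4, 0.5, -2.3]
width: 0.337
```

Run:
```python
from h import *
goal(.6136,.2720,.138,-51)
```

```text
jaw -51 row: -0.3 0.4 9.6  0.05 -0.04 -0.23 rows>=0.2 / 0.0 q1,q6 now 0.38 1.28 yawturn -0
jaw 129 row: -0.3 0.4 9.6  -0.06 -0.07 179.77 rows>=0.2 / 25.1 q1,q6 now 0.38 1.28 yawturn 180
```

Centred (0.5 mm). Go in 9 mm.

arm_command(targets="-0.2 0.3 4.5 0 0 0 0;-0.2 0.3 9 0 0 0 0;-0.2 0.3 9 0 0 0 0")

```text
time: 26.7
tool_pos: [0.6135, 0.272, 0.1382]
tcp_rot: [2.963, 1.042, 0.001]
wrist_force: [-0.5, -0.4, -3.3]
width: 0.338
```

arm_command(targets="0 0 4 0 0 0 0;0 0 7 0 0 0 0;0 0 7 0 0 0 0")

```text
time: 26.95
tool_pos: [0.6135, 0.2721, 0.1314]
tcp_rot: [2.963, 1.042, 0.001]
wrist_force: [0.4, -1.3, -3.5]
width: 0.339
```

arm_command(targets="0 0 4 0 0 0 0;0 0 8 0 0 0 0;0 0 8 0 0 0 0;0 0 9 0 0 0 0")

```text
time: 27.28
tool_pos: [0.6139, 0.2722, 0.123]
tcp_rot: [2.963, 1.042, 0.003]
wrist_force: [-0.1, -0.1, -3.0]
width: 0.345
```

arm_command(targets="0 0 0.5 0 0 0 0.9;0 0 0.5 0 0 0 0.9;0 0 0.5 0 0 0 0.9;0 0 0.5 0 0 0 0.9;0 0 -40 0 0 0 0.9;0 0 -80 0 0 0 0.9;0 0 -105 0 0 0 0.9;0 0 -105 0 0 0 0.9;0 0 -105 0 0 0 0.9")

```text
time: 28.03
tool_pos: [0.6157, 0.273, 0.2323]
tcp_rot: [2.963, 1.043, 0.014]
wrist_force: [0.9, 0.4, -1.1]
width: 0.896
```

Run:
```python
from h import *
s,im,d,C=grab("wrist","w19")
print(s['time'],s['tool_pos'],s['width'],s['wrist_force'])
P=C.reshape(-1,3)
for c in [(.487,.3),(.6136,.272)]:
  m=(np.hypot(P[:,0]-c[0],P[:,1]-c[1])<.008);print(np.median(P[m,2]))
for n in("side","scene"):
  s2,i2,d2,C2=grab(n,n+"19")
  for c in [(.653,.044,.1293),(.4437,-.2617,.096),(.422,-.058,.096),(.487,.3,.155),(.6136,.272,.155)]:print(n,knob(C2,i2,c,dz=.006,r=.06 if c[2]<.1 else .03))
```

```text
28.0333 [0.6157 0.273  0.2323] 0.8961368651349887 [ 0.8676  0.3689 -1.0566]
nan
0.1551822868785882
side (np.int64(50), array([0.6441, 0.0471, 0.128 ]), array([0.6457, 0.0455]), 12.924348935484886)
side (np.int64(79), array([ 0.4425, -0.2602,  0.0942]), array([ 0.4428, -0.2623]), 16.97121560573578)
side (np.int64(120), array([ 0.4214, -0.0571,  0.0945]), array([ 0.4223, -0.0583]), 17.24105142056942)
side (np.int64(330), array([0.488 , 0.3015, 0.1543]), array([0.4877, 0.3003]), 16.078932210803032)
side (np.int64(284), array([0.6122, 0.274 , 0.1546]), array([0.6128, 0.2721]), 16.128582879900932)
scene (np.int64(165), array([0.6559, 0.0432, 0.1297]), array([0.6536, 0.0438]), 16.372885555028915)
scene (np.int64(90), array([ 0.4458, -0.2613,  0.0958]), array([ 0.4433, -0.2617]), 16.785375773906708)
scene (np.int64(87), array([ 0.4245, -0.0579,  0.0959]), array([ 0.4222, -0.0578]), 16.660036519169807)
scene (np.int64(73), array([0.4933, 0.3047, 0.1555]), array([0.4901, 0.3026]), 15.459870919585228)
scene (np.int64(166), array([0.6161, 0.2721, 0.1548]), array([0.6139, 0.2731]), 17.104338854551315)
  return _methods._mean(a, axis=axis, dtype=dtype,
  ret = ret.dtype.type(ret / rcount)
```

View pics/scene19.png

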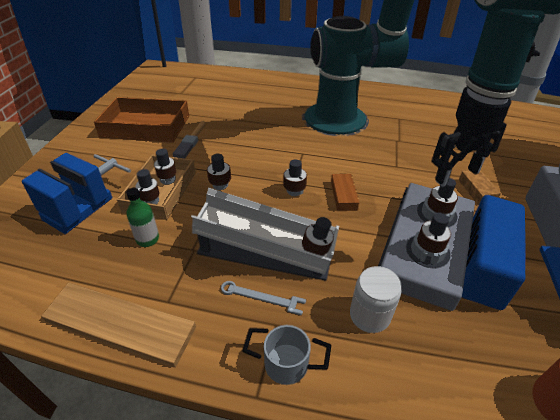

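Run:
```python
from h import *
goal(.422,-.058,.19,-1)
```

```text
jaw -1 row: -355.3 137.7 36.9  -0.00 0.05 -50.24 rows>=9.2 / 7.0 q1,q6 now 0.38 1.28 yawturn -50
jaw 179 row: -355.3 137.7 36.9  0.06 0.00 129.76 rows>=9.2 / 18.1 q1,q6 now 0.38 1.28 yawturn 130
```

arm_command(targets="-355 138 20 0 0 -50.2 0.9;-355 138 20 0 0 -50.2 0.9;-355 138 20 0 0 -50.2 0.9;-355 138 20 0 0 -50.2 0.9;-355 138 20 0 0 -50.2 0.9;-355 138 20 0 0 -50.2 0.9;-355 138 20 0 0 -50.2 0.9;-355 138 30 0 0 -50.2 0.9;-355 138 30 0 0 -50.2 0.9;-355 138 30 0 0 -50.2 0.9")

```text
time: 29.02
tool_pos: [0.4187, -0.0605, 0.1947]
tcp_rot: [-2.242, -2.197, 0.006]
wrist_force: [0.5, 0.2, 0.1]
width: 0.899
```

arm_command(targets="0 0 0 0 0 0 0.9;0 0 0 0 0 0 0.9")

```text
time: 29.18
tool_pos: [0.4222, -0.0578, 0.1963]
tcp_rot: [-2.243, -2.198, -0.001]
wrist_force: [0.6, 0.4, -0.1]
width: 0.903
```

Run:
```python
from h import *
s,im,d,C=grab("wrist","w20")
print(s['time'],s['tool_pos'],knob(C,im,(.422,-.058,.096),r=.06))
goal(.422,-.058,.08,-1)
```

```text
29.1833 [ 0.4222 -0.0578  0.1963] (np.int64(1346), array([ 0.4221, -0.0596,  0.096 ]), array([ 0.4222, -0.0604]), 15.922615304589272)
jaw -1 row: -0.9 -1.2 116.9  0.04 -0.07 -0.10 rows>=2.8 / 0.0 q1,q6 now -0.19 -0.18 yawturn -0
jaw 179 row: -0.9 -1.2 116.9  -0.11 -0.06 179.90 rows>=2.8 / 25.1 q1,q6 now -0.19 -0.18 yawturn 180
```

View pics/w20.png

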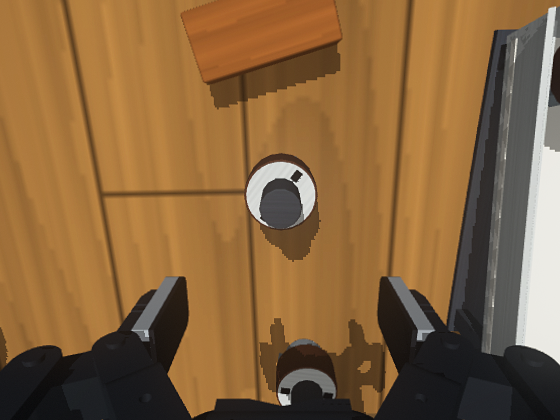

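arm_command(targets="-1 0 40 0 0 0 0.9;-1 0 80 0 0 0 0.9;-1 0 115 0 0 0 0.9;-1 0 115 0 0 0 0.9;-1 0 115 0 0 0 0.9;-1 0 115 0 0 0 0.9;-1 0 115 0 0 0 0.9")

```text
time: 29.82
tool_pos: [0.4265, -0.0586, 0.0856]
tcp_rot: [2.237, 2.199, 0.007]
wrist_force: [-0.8, 0.2, -0.1]
width: 0.901
```

Run:
```python
from h import *
goal(.422,-.059,.0635,-1)
```

```text
jaw -1 row: -0.5 -4.6 22.0  0.39 0.02 0.02 rows>=0.5 / 0.1 q1,q6 now -0.19 -0.18 yawturn 0
jaw 179 row: -0.5 -4.6 22.0  -0.04 0.61 -179.98 rows>=0.5 / 25.1 q1,q6 now -0.19 -0.18 yawturn -180
```

arm_command(targets="-0.5 -2 10 0.2 0 0 0.9;-0.5 -2 18 0.2 0 0 0.9;-0.5 -2 18 0.2 0 0 0.9;-0.5 -2 18 0.2 0 0 0.9;-0.5 -2 18 0.2 0 0 0.9")

```text
time: 30.23
tool_pos: [0.4217, -0.0591, 0.0649]
tcp_rot: [-2.241, -2.2, 0.001]
wrist_force: [0.4, 0.2, 0.7]
width: 0.899
```

Run:
```python
from h import *
goal(.422,-.059,.0635,-1)
```

```text
jaw -1 row: 0.1 0.3 1.4  -0.08 -0.02 -0.05 rows>=0.0 / 0.0 q1,q6 now -0.20 -0.18 yawturn -0
jaw 179 row: 0.1 0.3 1.4  -0.03 0.12 179.95 rows>=0.0 / 25.1 q1,q6 now -0.20 -0.18 yawturn 180
```

arm_command(targets="0 0 1 0 0 0 0;0 0 1 0 0 0 0;0 0 1 0 0 0 0;0 0 1 0 0 0 0;0 0 1 0 0 0 0;0 0 1 0 0 0 0;0 0 -40 0 0 0 0;0 0 -80 0 0 0 0;0 0 -120 0 0 0 0;0 0 -140 0 0 0 0")

```text
time: 31.07
tool_pos: [0.4238, -0.0594, 0.2091]
tcp_rot: [2.239, 2.199, 0.004]
wrist_force: [1.1, -0.8, -2.6]
width: 0.338
```

```bash
cat >> h.py <<'E'
def lanepose(ds,h,s=None):
    "TCP so that a head gripped h above its foot has foot ds uphill of the front head; mm"
    a=np.radians(10);b=np.radians(-91)
    e=np.array([np.cos(a)*np.cos(b),np.cos(a)*np.sin(b),np.sin(a)]);u=np.array([-np.sin(a)*np.cos(b),-np.sin(a)*np.sin(b),np.cos(a)])
    foot=np.array([.6533,.0440,.1297])-.096*u
    t=foot+e*ds/1e3+u*h/1e3; print("lane target",t); goal(*t,-1,-10,-1,s)
E
python3 - <<'E'
from h import *
s,im,d,C=grab("wrist","w21");print(s['time'],s['tool_pos'],s['width'],s['wrist_force'])
lanepose(80,63+75)
E
```

```text
31.0667 [ 0.4238 -0.0594  0.2091] 0.33838793602728284 [ 1.1052 -0.7627 -2.6122]
lane target [ 0.6521 -0.0275  0.185 ]
jaw -1 row: 36.4 225.3 29.4  0.55 -9.91 -0.08 rows>=5.5 / 1.4 q1,q6 now -0.20 -0.18 yawturn -0
jaw 179 row: 36.4 225.3 29.4  -15.54 -0.86 179.24 rows>=5.5 / 25.1 q1,q6 now -0.20 -0.18 yawturn 179
```

View pics/w21.png

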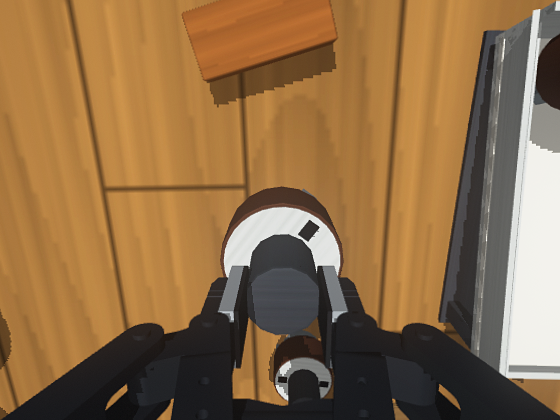

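arm_command(targets="36 225 24 0.5 -9.9 0 0;36 225 24 0.5 -9.9 0 0;36 225 24 0.5 -9.9 0 0;36 225 24 0.5 -9.9 0 0;36 225 24 0.5 -9.9 0 0;36 225 24 0.5 -9.9 0 0;36 225 24 0.5 -9.9 0 0;36 225 24 0.5 -9.9 0 0;36 225 24 0.5 -9.9 0 0;36 225 24 0.5 -9.9 0 0")

```text
time: 31.95
tool_pos: [0.6459, -0.0273, 0.1795]
tcp_rot: [2.157, 2.118, -0.2]
wrist_force: [0.6, -0.2, -3.6]
width: 0.339
```

Run:
```python
from h import *
s,im,d,C=grab("wrist","w22");print(s['time'],s['tool_pos'],s['width'],s['wrist_force'])
lanepose(80,63+30)
```

```text
31.95 [ 0.6459 -0.0273  0.1795] 0.33914305328771305 [ 0.5531 -0.2233 -3.6291]
lane target [ 0.6519 -0.0353  0.1406]
jaw -1 row: -1.0 6.4 40.2  -0.65 -0.12 0.01 rows>=1.0 / 0.1 q1,q6 now 0.02 0.10 yawturn 0
jaw 179 row: -1.0 6.4 40.2  0.19 -1.02 -179.98 rows>=1.0 / 25.1 q1,q6 now 0.02 0.10 yawturn -180
```

View pics/w22.png

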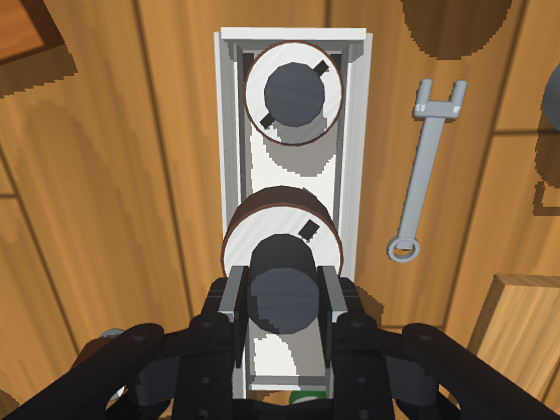

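arm_command(targets="-1 5 20 -0.5 0 0 0;-1 5 20 -0.5 0 0 0;-1 5 20 -0.5 0 0 0;-1 5 20 -0.5 0 0 0")

```text
time: 32.33
tool_pos: [0.6516, -0.0317, 0.1615]
tcp_rot: [2.151, 2.114, -0.188]
wrist_force: [-0.3, -0.4, -2.8]
width: 0.336
```

Run:
```python
from h import *
lanepose(80,63+20)
```

```text
lane target [ 0.6519 -0.037   0.1308]
jaw -1 row: 0.0 0.5 31.2  -0.10 -0.12 0.00 rows>=0.7 / 0.0 q1,q6 now 0.01 0.10 yawturn 0
jaw 179 row: 0.0 0.5 31.2  0.19 -0.16 -180.00 rows>=0.7 / 25.1 q1,q6 now 0.01 0.10 yawturn -180
```

arm_command(targets="0 0.5 16 -0.1 -0.1 0 0;0 0.5 31 -0.1 -0.1 0 0;0 0.5 31 -0.1 -0.1 0 0;0 0.5 31 -0.1 -0.1 0 0")

```text
time: 32.67
tool_pos: [0.6518, -0.037, 0.1303]
tcp_rot: [2.15, 2.113, -0.189]
wrist_force: [-0.0, -0.4, -2.4]
width: 0.337
```

Run:
```python
from h import *
lanepose(80,65)
```

```text
lane target [ 0.6518 -0.0402  0.1131]
jaw -1 row: -0.2 0.1 17.6  -0.08 -0.02 0.02 rows>=0.4 / 0.0 q1,q6 now 0.00 0.10 yawturn 0
jaw 179 row: -0.2 0.1 17.6  0.03 -0.12 -179.98 rows>=0.4 / 25.1 q1,q6 now 0.00 0.10 yawturn -180
```

arm_command(targets="0 0 9 0 0 0 0;0 0 17 0 0 0 0;0 0 17 0 0 0 0;0 0 17 0 0 0 0")

```text
time: 33.0
tool_pos: [0.6522, -0.04, 0.1133]
tcp_rot: [2.15, 2.113, -0.188]
wrist_force: [-0.8, 0.2, -3.7]
width: 0.338
```

arm_command(targets="0 0 2 0 0 0 0;0 0 2 0 0 0 0")

```text
time: 33.17
tool_pos: [0.6533, -0.0402, 0.1125]
tcp_rot: [2.148, 2.112, -0.186]
wrist_force: [0.3, 0.3, -1.2]
width: 0.336
```

arm_command(targets="0 0 0.5 0 0 0 0.9;0 0 0.5 0 0 0 0.9;0 0 0.5 0 0 0 0.9;0 0 0.5 0 0 0 0.9;0 0 0.5 0 0 0 0.9;0 0 -40 0 0 0 0.9;0 0 -80 0 0 0 0.9;0 0 -100 0 0 0 0.9;0 0 -100 0 0 0 0.9")

```text
time: 33.92
tool_pos: [0.657, -0.0223, 0.2181]
tcp_rot: [2.144, 2.107, -0.174]
wrist_force: [0.0, 0.1, 1.0]
width: 0.901
```

Run:
```python
from h import *
s,im,d,C=grab("wrist","w23");print(s['time'],s['tool_pos'],s['width'],s['wrist_force'])
for c in [(.653,.044,.1297),(.652,-.017,.1403)]: print(knob(C,im,c,dz=.006))
s2,i2,d2,C2=grab("scene","scene23")
print(knob(C2,i2,(.4437,-.2617,.096),r=.08),C2[159,218])
goal(.443,-.262,.2,0)
```

```text
33.9167 [ 0.657  -0.0223  0.2181] 0.9014517589957989 [0.0068 0.1233 0.9584]
(np.int64(2147), array([0.6543, 0.0427, 0.13  ]), array([0.6542, 0.0423]), 15.886427834630013)
(np.int64(1703), array([ 0.6539, -0.0175,  0.1406]), array([ 0.654 , -0.0182]), 15.88541641831398)
(np.int64(78), array([ 0.4451, -0.2614,  0.0965]), array([ 0.4436, -0.2618]), 15.761062502861023) [ 0.451  -0.2556  0.0962]
jaw 0 row: -237.1 -206.8 53.2  0.13 9.98 -0.98 rows>=7.7 / 1.4 q1,q6 now 0.02 0.10 yawturn -1
jaw 180 row: -237.1 -206.8 53.2  15.57 -0.21 178.35 rows>=7.7 / 25.0 q1,q6 now 0.02 0.10 yawturn 178
```

View pics/w23.png

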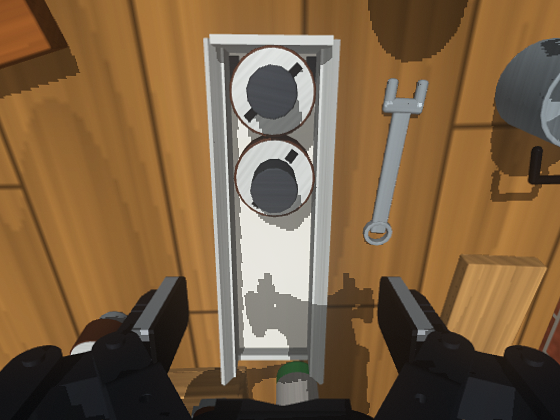

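View pics/scene23.png

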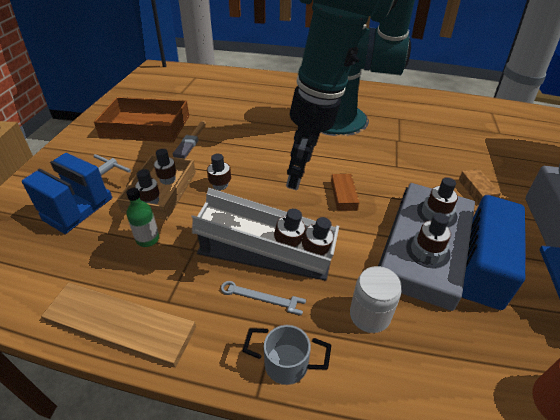

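arm_command(targets="-237 -207 40 0 10 -1 0.9;-237 -207 40 0 10 -1 0.9;-237 -207 40 0 10 -1 0.9;-237 -207 40 0 10 -1 0.9;-237 -207 40 0 10 -1 0.9;-237 -207 53 0 10 -1 0.9;-237 -207 53 0 10 -1 0.9;-237 -207 53 0 10 -1 0.9;-237 -207 53 0 10 -1 0.9;-237 -207 53 0 10 -1 0.9")

```text
time: 34.85
tool_pos: [0.4395, -0.2623, 0.1969]
tcp_rot: [-2.222, -2.214, 0.002]
wrist_force: [0.4, -0.4, -0.0]
width: 0.898
```

arm_command(targets="0 0 0 0 0 0 0.9;0 0 0 0 0 0 0.9")

```text
time: 35.02
tool_pos: [0.4421, -0.261, 0.1984]
tcp_rot: [-2.219, -2.221, 0.001]
wrist_force: [0.3, 0.4, -0.6]
width: 0.898
```

Run:
```python
from h import *
s,im,d,C=grab("wrist","w24");print(s['time'],s['tool_pos'])
print(knob(C,im,(.4437,-.2617,.096),r=.06))
goal(.443,-.262,.0635,0)
```

```text
35.0167 [ 0.4421 -0.261   0.1984]
(np.int64(1323), array([ 0.4434, -0.2629,  0.096 ]), array([ 0.4434, -0.2638]), 16.029037535190582)
jaw 0 row: -1.2 0.8 135.1  -0.09 -0.06 0.11 rows>=3.2 / 0.0 q1,q6 now -0.58 -0.58 yawturn 0
jaw 180 row: -1.2 0.8 135.1  0.09 -0.14 -179.89 rows>=3.2 / 25.1 q1,q6 now -0.58 -0.58 yawturn -180
```

View pics/w24.png

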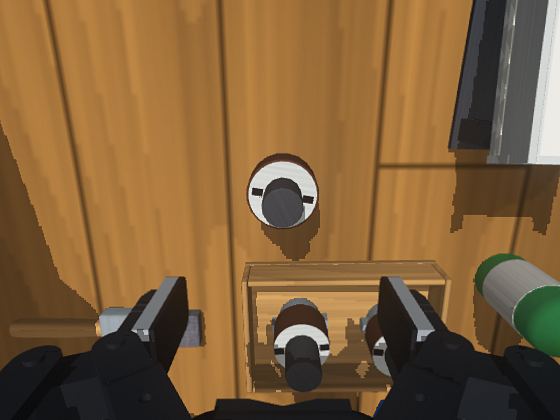

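arm_command(targets="-1.5 0.5 40 0 0 0 0.9;-1.5 0.5 80 0 0 0 0.9;-1.5 0.5 115 0 0 0 0.9;-1.5 0.5 115 0 0 0 0.9;-1.5 0.5 115 0 0 0 0.9;-1.5 0.5 115 0 0 0 0.9;-1.5 0.5 115 0 0 0 0.9")

```text
time: 35.65
tool_pos: [0.4446, -0.2645, 0.0871]
tcp_rot: [2.217, 2.22, 0.001]
wrist_force: [-0.5, -0.0, -0.0]
width: 0.898
```

Run:
```python
from h import *
goal(.4433,-.2627,.0635,0)
```

```text
jaw 0 row: 1.9 -1.4 23.6  0.18 0.14 0.07 rows>=0.6 / 0.0 q1,q6 now -0.58 -0.59 yawturn 0
jaw 180 row: 1.9 -1.4 23.6  -0.23 0.28 -179.93 rows>=0.6 / 25.1 q1,q6 now -0.58 -0.59 yawturn -180
```

arm_command(targets="0.8 -0.4 10 0 0 0 0.9;0.8 -0.4 20 0 0 0 0.9;0.8 -0.4 20 0 0 0 0.9;0.8 -0.4 20 0 0 0 0.9;0.8 -0.4 20 0 0 0 0.9")

```text
time: 36.07
tool_pos: [0.4415, -0.2626, 0.064]
tcp_rot: [-2.22, -2.221, 0.001]
wrist_force: [-0.3, -0.5, -0.1]
width: 0.897
```

Run:
```python
from h import *
goal(.4433,-.2627,.0635,0)
```

```text
jaw 0 row: -0.1 1.8 0.5  -0.08 -0.03 0.01 rows>=0.0 / 0.0 q1,q6 now -0.58 -0.58 yawturn 0
jaw 180 row: -0.1 1.8 0.5  0.05 -0.13 -179.99 rows>=0.0 / 25.1 q1,q6 now -0.58 -0.58 yawturn -180
```

arm_command(targets="0 1.2 0.5 0 0 0 0;0 1.2 0.5 0 0 0 0;0 1.2 0.5 0 0 0 0;0 1.2 0.5 0 0 0 0;0 1.2 0.5 0 0 0 0;0 1.2 0.5 0 0 0 0;0 1.2 -40 0 0 0 0;0 1.2 -80 0 0 0 0;0 1.2 -120 0 0 0 0;0 1.2 -160 0 0 0 0")

```text
time: 36.9
tool_pos: [0.442, -0.2619, 0.2243]
tcp_rot: [-2.218, -2.219, 0.002]
wrist_force: [1.2, 0.3, -3.3]
width: 0.336
```

Run:
```python
from h import *
s,im,d,C=grab("wrist","w25");print(s['time'],s['tool_pos'],s['width'],s['wrist_force'])
lanepose(142,63+75)
```

```text
36.9 [ 0.442  -0.2619  0.2243] 0.33593475480151436 [ 1.2428  0.2666 -3.3289]
lane target [ 0.651  -0.0885  0.1957]
jaw -1 row: 176.5 204.1 39.5  0.61 -9.65 0.97 rows>=6.5 / 1.4 q1,q6 now -0.58 -0.58 yawturn 1
jaw 179 row: 176.5 204.1 39.5  15.06 0.96 -178.40 rows>=6.5 / 25.0 q1,q6 now -0.58 -0.58 yawturn -178
```

View pics/w25.png

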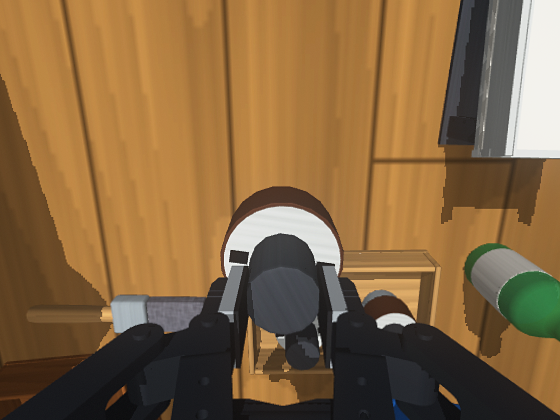

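arm_command(targets="177 204 30 0.6 -9.7 1 0;177 204 30 0.6 -9.7 1 0;177 204 30 0.6 -9.7 1 0;177 204 30 0.6 -9.7 1 0;177 204 30 0.6 -9.7 1 0;177 204 30 0.6 -9.7 1 0;177 204 30 0.6 -9.7 1 0;177 204 30 0.6 -9.7 1 0;177 204 30 0.6 -9.7 1 0;177 204 30 0.6 -9.7 1 0")

```text
time: 37.78
tool_pos: [0.6458, -0.0855, 0.1922]
tcp_rot: [2.157, 2.122, -0.197]
wrist_force: [-0.7, 0.1, -2.7]
width: 0.337
```

Run:
```python
from h import *
s,im,d,C=grab("wrist","w26");print(s['time'],s['tool_pos'],s['width'],s['wrist_force'])
lanepose(142,63+50)
```

```text
37.7833 [ 0.6458 -0.0855  0.1922] 0.33707939502494316 [-0.6925  0.0594 -2.6879]
lane target [ 0.6509 -0.0929  0.1711]
jaw -1 row: -3.0 5.6 22.4  -0.71 -0.31 0.07 rows>=0.6 / 0.1 q1,q6 now -0.08 0.00 yawturn 0
jaw 179 row: -3.0 5.6 22.4  0.49 -1.11 -179.93 rows>=0.6 / 25.1 q1,q6 now -0.08 0.00 yawturn -180
```

View pics/w26.png

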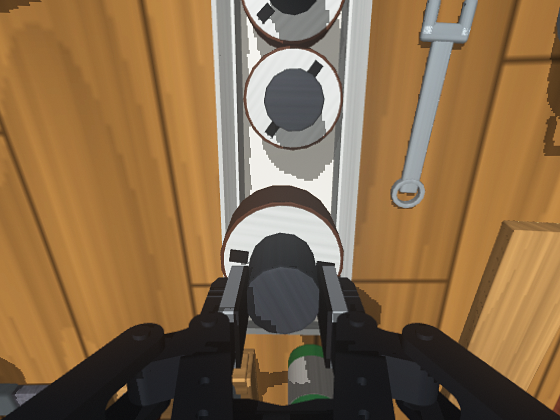

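arm_command(targets="-3 4.5 22 -0.5 -0.2 0 0;-3 4.5 22 -0.5 -0.2 0 0;-3 4.5 22 -0.5 -0.2 0 0;-3 4.5 22 -0.5 -0.2 0 0")

```text
time: 38.17
tool_pos: [0.6502, -0.0931, 0.1729]
tcp_rot: [2.152, 2.114, -0.188]
wrist_force: [1.2, 0.1, -3.6]
width: 0.343
```

Run:
```python
from h import *
lanepose(142,63+20)
```

```text
lane target [ 0.6508 -0.0981  0.1416]
jaw -1 row: 0.4 0.8 31.8  -0.14 -0.12 -0.00 rows>=0.8 / 0.0 q1,q6 now -0.08 0.00 yawturn -0
jaw 179 row: 0.4 0.8 31.8  -0.19 0.21 180.00 rows>=0.8 / 25.1 q1,q6 now -0.08 0.00 yawturn 180
```

arm_command(targets="0.4 0.8 16 -0.1 -0.1 0 0;0.4 0.8 31 -0.1 -0.1 0 0;0.4 0.8 31 -0.1 -0.1 0 0;0.4 0.8 31 -0.1 -0.1 0 0")

```text
time: 38.5
tool_pos: [0.651, -0.0974, 0.142]
tcp_rot: [2.149, 2.114, -0.189]
wrist_force: [0.0, -0.5, -2.9]
width: 0.336
```

Run:
```python
from h import *
lanepose(142,65)
```

```text
lane target [ 0.6508 -0.1012  0.1238]
jaw -1 row: -0.6 -0.1 18.5  -0.07 -0.02 0.05 rows>=0.4 / 0.0 q1,q6 now -0.09 0.01 yawturn 0
jaw 179 row: -0.6 -0.1 18.5  0.04 -0.11 -179.95 rows>=0.4 / 25.1 q1,q6 now -0.09 0.01 yawturn -180
```

arm_command(targets="-0.4 0 9 0 0 0 0;-0.4 0 18 0 0 0 0;-0.4 0 18 0 0 0 0;-0.4 0 18 0 0 0 0")

```text
time: 38.83
tool_pos: [0.6513, -0.1008, 0.1238]
tcp_rot: [2.149, 2.114, -0.189]
wrist_force: [0.9, 0.6, -4.3]
width: 0.333
```

arm_command(targets="0 0 2 0 0 0 0;0 0 2 0 0 0 0")

```text
time: 39.0
tool_pos: [0.6523, -0.1011, 0.123]
tcp_rot: [2.147, 2.113, -0.186]
wrist_force: [-0.9, -0.3, -1.7]
width: 0.336
```

arm_command(targets="0 0 0.5 0 0 0 0.9;0 0 0.5 0 0 0 0.9;0 0 0.5 0 0 0 0.9;0 0 0.5 0 0 0 0.9;0 0 0.5 0 0 0 0.9;0 0 -40 0 0 0 0.9;0 0 -80 0 0 0 0.9;0 0 -110 0 0 0 0.9;0 0 -110 0 0 0 0.9")

```text
time: 39.75
tool_pos: [0.6568, -0.0817, 0.2404]
tcp_rot: [2.141, 2.106, -0.173]
wrist_force: [1.4, -0.8, 0.6]
width: 0.902
```

Run:
```python
from h import *
s,im,d,C=grab("wrist","w27");print(s['time'],s['tool_pos'],s['width'],s['wrist_force'])
for c in [(.653,.044,.1297),(.652,-.017,.1403),(.651,-.078,.1510)]: print(knob(C,im,c,dz=.006))
for n in("scene","side"):
  s2,i2,d2,C2=grab(n,n+"27")
  for c in [(.653,.044,.1297),(.652,-.017,.1403),(.651,-.078,.1510),(.487,.3,.155),(.6136,.272,.155),(.4616,-.412,.102),(.555,-.416,.102)]: print(n,knob(C2,i2,c,dz=.006))
```

```text
39.75 [ 0.6568 -0.0817  0.2404] 0.9018183847419398 [ 1.3643 -0.8283  0.6314]
(np.int64(373), array([0.6542, 0.0295, 0.1308]), array([0.6545, 0.0318]), 12.227386236190796)
(np.int64(1960), array([ 0.6541, -0.0183,  0.1408]), array([ 0.654 , -0.0187]), 15.849275514483452)
(np.int64(1557), array([ 0.6529, -0.0785,  0.1514]), array([ 0.6528, -0.0795]), 15.76181873679161)
scene (np.int64(163), array([0.6558, 0.0428, 0.1295]), array([0.6535, 0.0431]), 16.29611849784851)
scene (np.int64(164), array([ 0.6561, -0.0174,  0.1403]), array([ 0.6537, -0.0181]), 16.305241733789444)
scene (np.int64(159), array([ 0.6545, -0.0784,  0.151 ]), array([ 0.6524, -0.0788]), 16.212861984968185)
scene (np.int64(120), array([0.4921, 0.2996, 0.1554]), array([0.489 , 0.3006]), 15.823710709810257)
scene (np.int64(167), array([0.6161, 0.2721, 0.1547]), array([0.6138, 0.2731]), 17.24660024046898)
scene (np.int64(76), array([ 0.4632, -0.4081,  0.1009]), array([ 0.4603, -0.4089]), 17.222050577402115)
scene (np.int64(110), array([ 0.5561, -0.4136,  0.102 ]), array([ 0.553, -0.416]), 18.000174313783646)
side (np.int64(147), array([0.6529, 0.0446, 0.1286]), array([0.6531, 0.044 ]), 15.424168668687344)
side (np.int64(129), array([ 0.6527, -0.0158,  0.1393]), array([ 0.653 , -0.0175]), 16.443977132439613)
side (np.int64(115), array([ 0.6517, -0.0768,  0.1499]), array([ 0.652 , -0.0786]), 16.850989311933517)
side (np.int64(333), array([0.4878, 0.3015, 0.1542]), array([0.4874, 0.3004]), 16.359133645892143)
side (np.int64(286), array([0.6125, 0.2738, 0.1546]), array([0.6126, 0.2727]), 15.979886054992676)
side (np.int64(59), array([ 0.4606, -0.4076,  0.1002]), array([ 0.4604, -0.4102]), 17.314167693257332)
side (np.int64(57), array([ 0.5546, -0.4119,  0.1004]), array([ 0.5565, -0.4155]), 18.51087063550949)
```

View pics/side27.png

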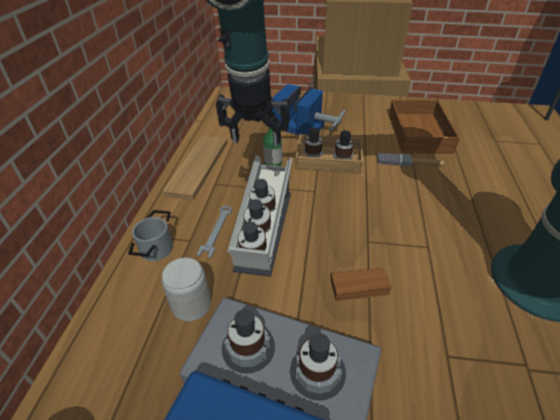

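View pics/scene27.png

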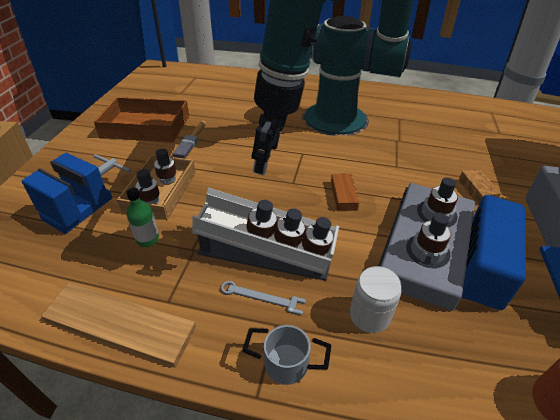

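arm_command(targets="0 0 -20 0 0 0 0.9;0 0 -40 0 0 0 0.9;0 0 -40 0 0 0 0.9;0 0 -40 0 0 0 0.9;0 0 -40 0 0 0 0.9;0 0 -40 0 0 0 0.9")

```text
time: 40.4
tool_pos: [0.6509, -0.0753, 0.2674]
tcp_rot: [2.15, 2.116, -0.192]
wrist_force: [0.2, 0.1, 0.4]
width: 0.9
```

Run:
```python
from h import *
s=bot.read_state();print(s['time'],s['wrist_force'])
print(bot.finish_job())
```

```text
40.4 [0.1735 0.0587 0.3633]
the job is handed in; nothing more can be done
None
```

I changed both heads of the sander and handed the job in at about 40 s, with the arm clear of everything.

- **Worn heads:** both are upright in the wooden tray, knob tops about 102 mm high as expected.
- **Fitted heads:** the front lane head went into the near collar first, then the next into the far collar. Both dropped into their keyways and sit fully home, with knob tops at 155 mm against the expected 155 mm.
- **Lane:** the bench held two new heads. Both are now upright in the lane behind the head left there, queued against each other down to the front stop. Knob tops are about 61 mm apart horizontally, at about 130, 140 and 151 mm.
- **Other things:** I touched nothing else on the bench, and it looks unmoved in the last pictures. Neither new head was knocked aside when I checked before each grasp.

No check failed. In the last check the cameras agreed on every head's position to within about 4 mm. The arm often stopped a few millimetres off after fast moves, so I corrected its position before each grasp and each fit.

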